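# Screen a batch of pressed pucks and set the whole ones out on the viewing rack

## Task

Carry the loaded pour pan by its handle over to the bar screen and tip the whole batch out onto the bars, so that the broken chips drop through into the drawer and the whole pucks stay on top. Then pick off every puck and lay it flat on the sloping face of the viewing rack, help any chip that is still caught above the bars to fall through, and leave the empty pan standing on its rubber mat. Do not disturb the other things on the bench.

Things in the scene. Friction and masses are not known exactly. Their poses are not given: they have to be found in the camera images.
- screen: bar screen: open-topped grey steel box fixed to the bench, 268 x 262 mm outside, 99 mm high, aluminium drawer front on the robot's side. Origin at the centre of its underside, x across the bars, y along them, z up. The walls (6 mm thick, inside 256 x 250 mm) rise 14 mm above the bars as a low fence. Closed chip drawer under the bars, floor at z = 6 mm.
- screen_bars (a point): centre of the screen at the height of the tops of its bars, 85 mm above the bench, axes as screen. Nine bright, slippery round bars, 6 mm diameter, run along y at 32 mm pitch (x = -128, -96, .. 0 .. 128 mm); the 26 mm gaps are centred at x = -112, -80, -48, -16, 16, 48, 80, 112 mm.
- mat: fixed black rubber mat, 250 x 210 x 4 mm, the pan's parking place. Origin at the centre of its underside.
- pan: loose polished steel pour pan, 0.34 kg empty, on the mat with the batch in one layer. Origin under its floor, below the middle of the handle, z up. Floor 2.5 mm thick, x = -107 to 107 mm, y = -105 (open mouth, no lip) to 75 mm (closed back); walls 42 mm high on three sides. Slippery inside: pieces slide at a tilt of 14 to 20 degrees. Turning it about its +x axis lowers the mouth.
- pan_handle (a point): middle of the pan's fixed black handle bar, 78 mm above the pan's underside; the bar is 20 mm wide (y), 26 mm high and spans the pan along x (231 mm with its brackets), 65 mm clear above the underside. Axes as pan.
- pan_mouth (a point): middle of the underside of the pan's open edge, 105 mm from the handle towards the pan's -y and 78 mm below it. Axes as pan.
- rack: fixed grey viewing rack, 274 x 150 mm foot, about 105 mm high. Origin at the centre of its underside; its sloping face looks towards its own -x side (the robot).
- rack_face: the rack's face, sloping 30 degrees. x up the slope, y along the rack, z square out of it; origin on the face 58 mm above the bench. Face x = -90 to 80, y = -150 to 150 mm. Two ledges along y, 12 mm proud: lower one up to x = -84 mm, middle one x = -6 to 0 mm: two rows of three pucks (centre x about -51 and 33 mm at the ledge). Pucks may slide to the ledge or stay where put.
- puck1: whole pressed puck: off-white plastic disc, 66 mm diameter, 28 mm thick, about 0.12 kg, may be absent (3 to 5 are there). Origin at its centre, z along its axis; both faces alike. Too big for the gaps in any attitude; it can land on its rim.
- puck2: whole pressed puck: off-white plastic disc, 66 mm diameter, 28 mm thick, about 0.12 kg, may be absent (3 to 5 are there). Origin at its centre, z along its axis; both faces alike. Too big for the gaps in any attitude; it can land on its rim.
- puck3: whole pressed puck: off-white plastic disc, 66 mm diameter, 28 mm thick, about 0.12 kg, may be absent (3 to 5 are there). Origin at its centre, z along its axis; both faces alike. Too big for the gaps in any attitude; it can land on its rim.
- puck4: whole pressed puck: off-white plastic disc, 66 mm diameter, 28 mm thick, about 0.12 kg, may be absent (3 to 5 are there). Origin at its centre, z along its axis; both faces alike. Too big for the gaps in any attitude; it can land on its rim.
- puck5: whole pressed puck: off-white plastic disc, 66 mm diameter, 28 mm thick, about 0.12 kg, may be absent (3 to 5 are there). Origin at its centre, z along its axis; both faces alike. Too big for the gaps in any attitude; it can land on its rim.
- chip1: broken chip of the same plastic: block of 18 x 15 x 13 mm (x, y, z), about 10 g. Origin at its centre. It falls through the gaps between the bars by itself unless something props it up.
- chip2: broken chip of the same plastic: block of 18 x 15 x 13 mm (x, y, z), about 10 g. Origin at its centre. It falls through the gaps between the bars by itself unless something props it up.
- chip3: broken chip of the same plastic: block of 18 x 15 x 13 mm (x, y, z), about 10 g. Origin at its centre. It falls through the gaps between the bars by itself unless something props it up.
- chip4: broken chip of the same plastic: block of 18 x 15 x 13 mm (x, y, z), about 10 g. Origin at its centre. It falls through the gaps between the bars by itself unless something props it up.
- chip5: broken chip of the same plastic: block of 18 x 15 x 13 mm (x, y, z), about 10 g. Origin at its centre. It falls through the gaps between the bars by itself unless something props it up.
- jar_a: bystander: steel sample jar, 60 mm diameter, 75 mm high. Origin at the centre of its underside.
- jar_b: bystander: steel sample jar, 48 mm diameter, 55 mm high. Origin at the centre of its underside.
- spray: bystander: white plastic bottle, 56 mm diameter, 150 mm high. Origin at the centre of its underside.
- spatula: bystander: spatula lying flat, 190 mm long. Origin under its middle.
- platen: bystander: steel press platen lying flat, 76 mm diameter, 18 mm thick. Origin at the centre of its underside.
- caliper: bystander: caliper lying flat, 150 mm long. Origin under its middle.
Not all that is in view belongs to the job. Leave any pink look-alike of the puck2 alone.

How it is judged:
On the way, in this order (a step that is already met when the one before it is completed fails the run):
1. the pan, with pucks in it, is held above the screen (horizontal distance between pan and screen below 0.25 m and height (world z) of pan above 0.08 m and distance between any of puck1, puck2, puck3, puck4, puck5 and pan below 0.11 m), for 0.2 s.
2. every puck is on the bars of the screen, inside its fence, and out of the pan (x of puck1 in the frame of screen between -0.128 and 0.128 m and y of puck1 in the frame of screen between -0.125 and 0.125 m and z of puck1 in the frame of screen between 0.085 and 0.14 m and distance between each of puck1, puck2, puck3, puck4, puck5 and pan above 0.125 m and x of puck2 in the frame of screen between -0.128 and 0.128 m and y of puck2 in the frame of screen between -0.125 and 0.125 m and z of puck2 in the frame of screen between 0.085 and 0.14 m and x of puck3 in the frame of screen between -0.128 and 0.128 m and y of puck3 in the frame of screen between -0.125 and 0.125 m and z of puck3 in the frame of screen between 0.085 and 0.14 m and x of puck4 in the frame of screen between -0.128 and 0.128 m and y of puck4 in the frame of screen between -0.125 and 0.125 m and z of puck4 in the frame of screen between 0.085 and 0.14 m and x of puck5 in the frame of screen between -0.128 and 0.128 m and y of puck5 in the frame of screen between -0.125 and 0.125 m and z of puck5 in the frame of screen between 0.085 and 0.14 m), for 0.2 s.
At the end, for the whole second after the job is handed in: Every puck lies flat on the rack's sloping face (axis within 8 degrees of square to it, centre 7 to 21 mm off it, clear of both ends), all five chips lie below the bars inside the screen box, and the pan stands upright on the mat, origin within 60 mm of the mat's centre; all at rest (x of puck1 in the frame of rack_face between -0.07 and 0.06 m and y of puck1 in the frame of rack_face between -0.14 and 0.14 m and z of puck1 in the frame of rack_face between 0.007 and 0.021 m and angle between the z axis of each of puck1, puck2, puck3, puck4, puck5 and the z axis of rack_face, either way round below 0.14 rad and linear speed of each of puck1, puck2, puck3, puck4, puck5, pan below 0.03 m/s and x of puck2 in the frame of rack_face between -0.07 and 0.06 m and y of puck2 in the frame of rack_face between -0.14 and 0.14 m and z of puck2 in the frame of rack_face between 0.007 and 0.021 m and x of puck3 in the frame of rack_face between -0.07 and 0.06 m and y of puck3 in the frame of rack_face between -0.14 and 0.14 m and z of puck3 in the frame of rack_face between 0.007 and 0.021 m and x of puck4 in the frame of rack_face between -0.07 and 0.06 m and y of puck4 in the frame of rack_face between -0.14 and 0.14 m and z of puck4 in the frame of rack_face between 0.007 and 0.021 m and x of puck5 in the frame of rack_face between -0.07 and 0.06 m and y of puck5 in the frame of rack_face between -0.14 and 0.14 m and z of puck5 in the frame of rack_face between 0.007 and 0.021 m and x of chip1 in the frame of screen between -0.13 and 0.13 m and y of chip1 in the frame of screen between -0.127 and 0.127 m and z of chip1 in the frame of screen between -0.01 and 0.06 m and x of chip2 in the frame of screen between -0.13 and 0.13 m and y of chip2 in the frame of screen between -0.127 and 0.127 m and z of chip2 in the frame of screen between -0.01 and 0.06 m and x of chip3 in the frame of screen between -0.13 and 0.13 m and y of chip3 in the frame of screen between -0.127 and 0.127 m and z of chip3 in the frame of screen between -0.01 and 0.06 m and x of chip4 in the frame of screen between -0.13 and 0.13 m and y of chip4 in the frame of screen between -0.127 and 0.127 m and z of chip4 in the frame of screen between -0.01 and 0.06 m and x of chip5 in the frame of screen between -0.13 and 0.13 m and y of chip5 in the frame of screen between -0.127 and 0.127 m and z of chip5 in the frame of screen between -0.01 and 0.06 m and horizontal distance between pan and mat below 0.06 m and angle between pan's own z axis and vertical below 0.08 rad and height (world z) of pan below 0.012 m); the robot touches nothing.
It fails at once if a bystander is moved more than 5 cm (distance of any of jar_a, jar_b, spray, spatula, platen, caliper from where it was at the start of the episode above 0.05 m).
Of puck1, puck2, puck3, puck4, puck5 only 3 to 5 are there at a start; the rules pass over those that are not, and their reading is None.
At some moment in a run one of pan, puck1, puck2, puck3, puck4, puck5 may be knocked a few centimetres aside while the robot is not near it.
It also fails if it takes over 210 s, if anything falls off the work surface, if the arm or the gripper's body presses on something with over 40 N, if the wrist force passes 120 N, or if a joint passes its speed limit or range.

## Robot

A 7-joint arm with a two-finger parallel gripper is mounted at the origin on the work surface. World frame = base frame: x ahead of the robot, y to its left, z up, the work surface at z = 0. Lengths are in m, angles in rad, forces in N, time in s.
With the tool pointing down it reaches from about 0.4 to 0.9 m from the base axis. Payload 5.6 kg.
Tool frame: the origin (TCP) lies between the finger pads; the fingertips stand 8 mm ahead of it and the grasp point (between the pads) lies 11 mm behind it; z points along the fingers, y is the line along which they close (so a half turn about z gives the same grasp; the last joint's range is limited). The gripper opens to 92 mm and grips with 3 to 60 N. Pads are 20 mm wide; open, the fingers measure 128 mm over their backs; the gripper's body (75 mm by 189 mm) begins 69 mm behind the grasp point.
Start: joints at [-1.363, 0.468, -0.012, 1.603, 0.006, 1.071, -0.056], TCP at [0.161, 0.63, 0.223] pointing down, gripper open.
Joint ranges: [-2.53, 2.53], [-0.31, 2.02], [-1.57, 1.55], [0.28, 2.44], [-1.29, 4.43], [0.15, 1.84], [-2.92, 2.92]. Speed limits (rad/s): [2.57, 2.57, 3.14, 3.14, 3.14, 3.14, 3.14].

## Interface

Orientations are given as a unit quaternion [x, y, z, w].
In Python, from workcell import sense, imaging, manip gives the robot as it stands. The module is installed in compiled form; this text tells all that it offers.
- The arm moves only by the shell command python3 -m creep 'ROWS' [OPENING] [FORCE]. ROWS is text: rows parted by semicolons, each of 4 numbers parted by spaces: the shift along the tool's x, y, z in cm, then the turn about the tool's z in degrees. A call has exactly 5 rows; each row shifts and turns the commanded pose from where the row before left it, along the tool's axes as they then stand; what a row does not reach is not made up. A row lasts 1/8 s, in which the tool goes at most 62.5 mm and 10.7 degrees, less where a joint would pass 70% of its speed; a pose out of reach is approached as far as the arm can. A call with a gripper value outside its range is refused whole. OPENING is the opening in per cent of the stroke, from 0 (shut) to 100 (fully open), set as the call begins (- or left out, the last holds). The fingers move at their own pace and stop on an object; FORCE is the grip in N (left out, the last holds). Time passes only in rows, so rows that do not move let the fingers close, or fill a call up. It gives the time, the measured TCP pose, the force, the opening and the grip force at its end, in the units of the state.
- sense(): the state, without advancing time (a new reading comes with each control period).
- imaging.camera(name): name is "side" or "top" or "wrist"; returns a dict with "image" (480x640x3 uint8, red, green, blue), "mtx" (3x3 intrinsics, pixels), "k1" (the pictures are not rectified: a ray, as slopes to the right and down, at radius r is drawn at 1 + k1 r^2 times it, then the intrinsics apply), "rvec" (rotation vector, rad) and "tvec" (3), from world to camera coordinates, as OpenCV has them. Camera axes: x right, y down, z forward; pixel columns grow to the right and rows downward; lengths in m; the calibration is good to about 2 mm. A picture is of the moment at which its call begins. There is no depth.
- manip.hand_in(): hands the job in; it is judged then, once.
The state is a dict: "t": time; "joints": joint angles; "joint_vel": joint speeds; "tau": joint torques, N m; "tool_pos": TCP position; "tool_rot": TCP orientation; "wrist_force": force on the tool from outside, world axes, zero at the start; "wrist_torque": the same for the moment, N m; "finger_gap": opening from 0.0 (shut) to 1.0 (fully open); "grip_force": force on a finger pad.
Only numpy, scipy, OpenCV 4.12 (cv2) and the standard library are available. Lean on these libraries where they do the work, as an engineer would, in place of code of your own. Each camera call takes 0.05 s, during which the arm holds its last target. There are 200 camera calls.

## Working session

There is one attempt and no reset: what is moved stays moved. The work goes in short steps, Python scripts to look and compute and a shell command to move; the robot and the scene stay as the last step left them, time stands still between calls to the robot, and variables do not carry over. Pictures are saved under pics/ and viewed, at most 14 in all, crops included, and the job is handed in when it is done.

```bash
mkdir -p pics; cat > h.py <<'E'
import numpy as np, cv2, json
from workcell import sense, imaging, manip
def snap(cam,name):
    d=imaging.camera(cam); cv2.imwrite(f'pics/{name}.png',d['image'][:,:,::-1]); 
    np.savez(f'pics/{name}.npz',**d); return d
def load(name): return dict(np.load(f'pics/{name}.npz'))
def ray(d,u,v):
    m=d['mtx']; s=np.array([(u-m[0,2])/m[0,0],(v-m[1,2])/m[1,1]]); k=float(d['k1']); r=s.copy()
    for _ in range(20): r=s/(1+k*(r@r))
    R,_=cv2.Rodrigues(d['rvec'].ravel()); t=d['tvec'].ravel()
    return -R.T@t, R.T@np.array([r[0],r[1],1])
def onz(d,u,v,z):
    c,w=ray(d,u,v); return c+w*(z-c[2])/w[2]
def proj(d,P):
    R,_=cv2.Rodrigues(d['rvec'].ravel()); p=R@np.asarray(P,float)+d['tvec'].ravel(); s=p[:2]/p[2]; s=s*(1+float(d['k1'])*(s@s))
    return s*[d['mtx'][0,0],d['mtx'][1,1]]+d['mtx'][:2,2]
def st():
    s=sense(); print(round(s['t'],2),np.round(s['tool_pos'],4),np.round(s['tool_rot'],4),np.round(s['wrist_force'],1),round(float(s['finger_gap']),3),round(float(s['grip_force']),1)); return s
E
python3 - <<'E'
from h import *
for c in('top','side'): d=snap(c,c+'0'); print(c,ray(d,320,240),d['k1'],d['mtx'][0,0])
st()
E
```

```text
top (array([0.39834544, 0.01218174, 1.11022664]), array([ 1.86097409e-01,  6.80420009e-04, -9.82535685e-01])) -0.03865575593902307 447.0357909686472
side (array([ 0.52453003, -1.1128975 ,  0.83905113]), array([ 0.01656314,  0.83304165, -0.55319021])) -0.16159029272596265 559.723620140718
0.1 [0.1612 0.6292 0.2218] [ 1.251e-01  9.921e-01 -8.000e-04 -0.000e+00] [-0.7 -0.3  0.3] 1.001 0.0
```

View pics/top0.png

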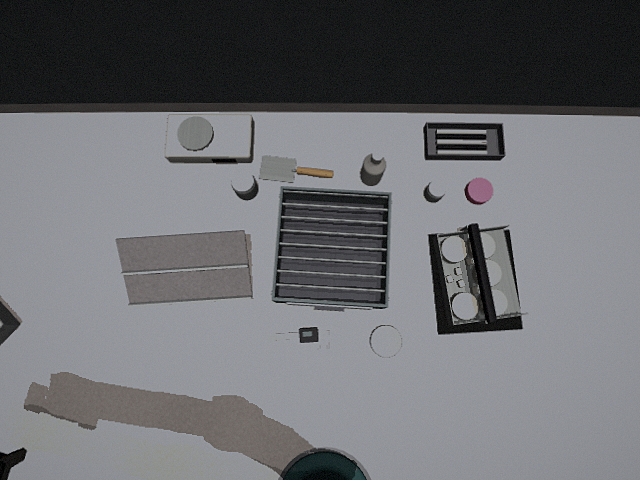

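View pics/side0.png

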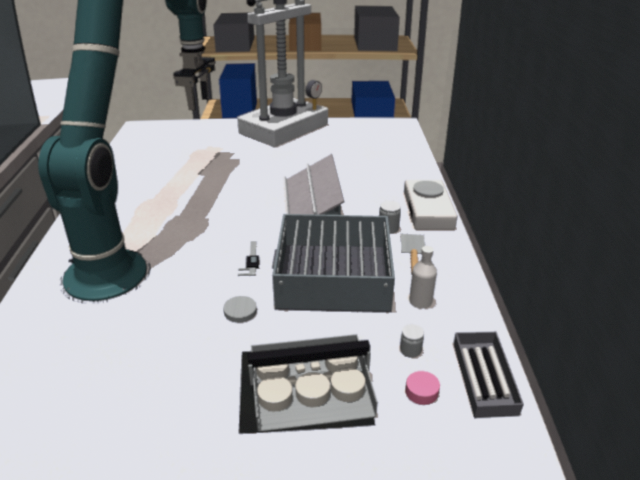

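```bash
python3 - <<'E'
from h import *
a=cv2.imread('pics/top0.png')[215:345,415:535]; b=cv2.imread('pics/side0.png')[325:435,230:390]
a=cv2.resize(a,None,fx=4,fy=4,interpolation=3);b=cv2.resize(b,(480*160//165,330),interpolation=3)
a=cv2.convertScaleAbs(a,alpha=1.3)
w=max(a.shape[1],b.shape[1]); 
im=np.zeros((600,800,3),np.uint8); im[:a.shape[0]//1,:a.shape[1]]=a[:600]; 
b=cv2.resize(b,(320,220)); im[:220,480:800]=b
cv2.imwrite('pics/crop1.png',im)
E
```

```text
(no output)
```

View pics/crop1.png

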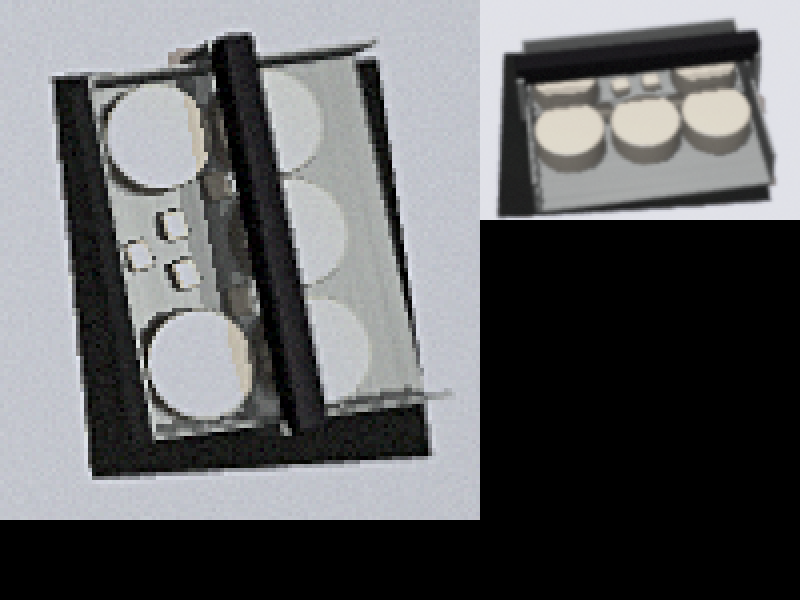

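```bash
python3 - <<'E'
from h import *
d=load('top0')
f=lambda x,y,z:onz(d,415+x/4,215+y/4,z)[:2]
a,b=f(253,36,.095),f(326,427,.095); v=a-b; L=np.linalg.norm(v); th=np.degrees(np.arctan2(v[1],v[0])); print('handle right edge',a,b,L,th)
n=np.array([-v[1],v[0]])/L; print('handle mid',(a+b)/2+n*.01)
m1,m2=f(357,62,.0065),f(421,392,.0065); v2=m1-m2; print('mouth',m1,m2,np.linalg.norm(v2),np.degrees(np.arctan2(v2[1],v2[0])),'->handle',(m1+m2)/2+n*.105)
for q in [(282,188,.099),(391,192,.099),(388,307,.099),(274,303,.099)]: print('screen outer',onz(d,*q)[:2])
for q in [(118,238,.105),(244,231,.105),(252,297,0),(130,304,0)]: print('rack',onz(d,*q)[:2])
E
```

```text
handle right edge [ 0.63082535 -0.35711747] [ 0.40571071 -0.38520081] 0.2268595899915693 7.1109846833920995
handle mid [ 0.51703011 -0.36123606]
mouth [ 0.63460778 -0.45504323] [ 0.42752865 -0.48034956] 0.20861968579841572 6.967345694865456 ->handle [ 0.51807008 -0.36350403]
screen outer [0.71409135 0.1031392 ]
screen outer [ 0.70584431 -0.15363136]
screen outer [ 0.43786852 -0.14042199]
screen outer [0.44540097 0.11529572]
rack [0.59075669 0.47922387]
rack [0.60880771 0.18778732]
rack [0.4643346  0.18014891]
rack [0.44447789 0.48294667]
```

```bash
python3 -m creep '0 0 0 -10.7;0 0 0 -10.7;-6 0 0 0;-6 0 0 0;-6 0 0 0' 60; python3 -m creep '-2 -5 0 0;-1 -6 0 0;0 -6 0 0;0 -6 0 0;0 -6 0 0'; python3 -m creep '0 -6 0 0;0 -6 0 0;0 -6 0 0;0 -6 0 0;0 -6 0 0';python3 -m creep '0 -6 0 0;0 -6 0 0;0 -6 0 0;0 -6 0 0;0 -6 0 0'; python3 -m creep '0 0 0 0;0 0 0 0;0 0 0 0;0 0 0 0;0 0 0 0';python3 - <<'E'
from h import *
st(); snap('wrist','w1')
E
```

```text
t: 0.72
tool_pos: [0.3416, 0.6516, 0.2222]
tool_rot: [-0.061, 0.998, -0.0, -0.0]
wrist_force: [0.4, 1.4, -0.5]
finger_gap: 0.596
grip_force: 0.0
t: 1.35
tool_pos: [0.4053, 0.3653, 0.2223]
tool_rot: [-0.061, 0.998, -0.0, -0.0]
wrist_force: [0.9, -0.3, 0.5]
finger_gap: 0.6
grip_force: 0.0
t: 1.98
tool_pos: [0.4417, 0.0678, 0.2226]
tool_rot: [-0.061, 0.998, 0.0, 0.0]
wrist_force: [1.2, 0.2, -0.0]
finger_gap: 0.6
grip_force: 0.0
t: 2.6
tool_pos: [0.4786, -0.2297, 0.2225]
tool_rot: [-0.061, 0.998, 0.0, 0.0]
wrist_force: [0.8, -0.1, 0.6]
finger_gap: 0.6
grip_force: 0.0
t: 3.22
tool_pos: [0.4789, -0.2272, 0.2227]
tool_rot: [-0.062, 0.998, 0.0, 0.0]
wrist_force: [-0.4, 0.4, -0.8]
finger_gap: 0.601
grip_force: 0.0
3.23 [ 0.4789 -0.2272  0.2227] [-6.200e-02  9.981e-01  1.000e-04  2.000e-04] [-0.4  0.4 -0.8] 0.601 0.0
```

View pics/w1.png

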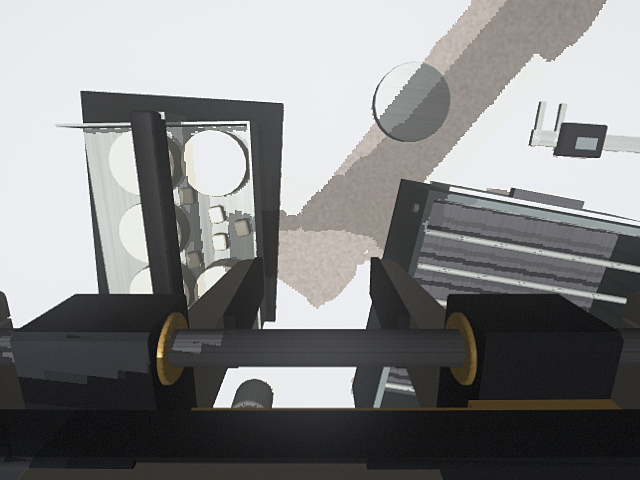

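```bash
python3 - <<'E'
from h import *
d=load('w1')
for q in [(133,113),(163,112),(156,300),(187,300)]: print(onz(d,*q,.095)[:2])
E
python3 -m creep '-1 -5 0 0;-1.2 -5 0 0;0 -3.8 0 0;0 0 0 0;0 0 0 0'
python3 - <<'E'
from h import *
st(); snap('wrist','w2')
E
```

```text
[ 0.40661733 -0.38324236]
[ 0.40300784 -0.35965599]
[ 0.5651676  -0.36276163]
[ 0.56169463 -0.3350702 ]
t: 3.9
tool_pos: [0.5174, -0.3611, 0.2222]
tool_rot: [-0.062, 0.998, 0.001, -0.0]
wrist_force: [0.6, 0.1, -0.4]
finger_gap: 0.601
grip_force: 0.0
3.9 [ 0.5174 -0.3611  0.2222] [-6.160e-02  9.981e-01  6.000e-04 -2.000e-04] [ 0.6  0.1 -0.4] 0.601 0.0
```

View pics/w2.png

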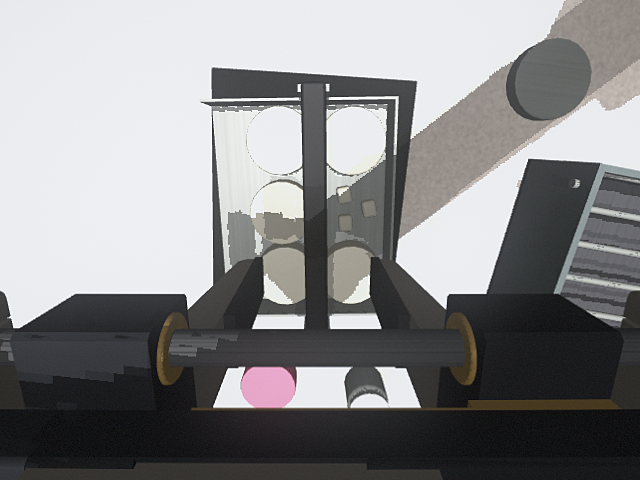

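```bash
python3 -m creep '-0.2 0 5 0;0 0 5 0;0 0 5 0;0 0 0 0;0 0 0 0' 50; python3 -m creep '0 0 0 0;0 0 0 0;0 0 0 0;0 0 0 0;0 0 0 0' 0 60;  python3 -m creep '0 0 -0.5 0;0 0 -1 0;0 0 -2 0;0 0 -3 0;0 0 -3 0'; python3 -m creep '0 0 -2 0;0 0 -1 0;0 0 -1 0;0 0 0 0;0 0 0 0'; python3 - <<'E'
from h import *
st(); snap('side','s2')
E
```

```text
t: 4.58
tool_pos: [0.5206, -0.362, 0.0746]
tool_rot: [-0.062, 0.998, -0.001, 0.001]
wrist_force: [0.7, -0.2, 0.3]
finger_gap: 0.501
grip_force: 0.0
t: 5.2
tool_pos: [0.5199, -0.362, 0.0737]
tool_rot: [-0.062, 0.998, -0.0, 0.001]
wrist_force: [-0.7, 1.9, 6.0]
finger_gap: 0.216
grip_force: 60.0
t: 5.82
tool_pos: [0.5192, -0.3621, 0.1693]
tool_rot: [-0.061, 0.998, -0.0, 0.0]
wrist_force: [0.4, 0.6, -8.9]
finger_gap: 0.212
grip_force: 60.0
t: 6.45
tool_pos: [0.5189, -0.3616, 0.2067]
tool_rot: [-0.061, 0.998, 0.0, -0.001]
wrist_force: [-0.8, 0.3, -9.6]
finger_gap: 0.213
grip_force: 60.0
6.45 [ 0.5189 -0.3616  0.2067] [-6.130e-02  9.981e-01  5.000e-04 -7.000e-04] [-0.8  0.3 -9.6] 0.213 60.0
```

View pics/s2.png

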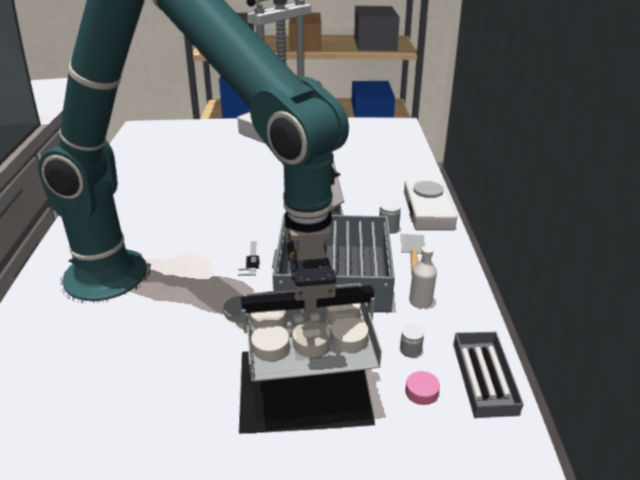

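```bash
python3 -m creep '0 0 0 1.9;0 0 0 1.9;0 0 0 1.9;0 0 0 1.8;0 0 0 1.8';python3 -m creep '-0.2 1 0 0;-0.4 2 0 0;-0.4 3 0 0;-0.4 3 0 0;-0.4 3 0 0';python3 -m creep '-0.4 3 0 0;-0.4 3 0 0;-0.4 3 0 0;-0.4 3 0 0;-0.4 3 0 0';python3 -m creep '-0.4 3 0 0;-0.2 3 0 0;0 3 0 0;0 2 0 0;0 0.8 0 0';python3 -m creep '0 0 0 0;0 0 0 0;0 0 0 0;0 0 0 0;0 0 0 0'; python3 - <<'E'
from h import *
st(); snap('side','s3');snap('top','t3')
a=cv2.imread('pics/s3.png')[150:390,200:520];b=cv2.imread('pics/t3.png')[150:390,220:540]
cv2.imwrite('pics/c3.png',np.hstack([cv2.resize(a,(400,300)),cv2.resize(b,(400,300))]))
E
```

```text
t: 7.12
tool_pos: [0.5194, -0.3619, 0.2076]
tool_rot: [0.021, 1.0, 0.0, 0.0]
wrist_force: [-0.0, -0.3, -8.7]
finger_gap: 0.21
grip_force: 60.0
t: 7.75
tool_pos: [0.5427, -0.2397, 0.2077]
tool_rot: [0.019, 1.0, 0.001, 0.0]
wrist_force: [0.6, 0.5, -8.1]
finger_gap: 0.217
grip_force: 60.0
t: 8.38
tool_pos: [0.5681, -0.0906, 0.2078]
tool_rot: [0.019, 1.0, 0.001, 0.0]
wrist_force: [-0.8, -0.1, -8.4]
finger_gap: 0.212
grip_force: 60.0
t: 9.0
tool_pos: [0.5785, 0.0261, 0.2076]
tool_rot: [0.018, 1.0, 0.0, -0.0]
wrist_force: [-1.0, -1.3, -8.4]
finger_gap: 0.217
grip_force: 60.0
t: 9.62
tool_pos: [0.5787, 0.0236, 0.2076]
tool_rot: [0.02, 1.0, -0.0, 0.0]
wrist_force: [-0.5, 0.7, -7.8]
finger_gap: 0.21
grip_force: 60.0
9.62 [0.5787 0.0236 0.2076] [ 0.0201  0.9998 -0.      0.    ] [-0.5  0.7 -7.8] 0.21 60.0
```

View pics/c3.png

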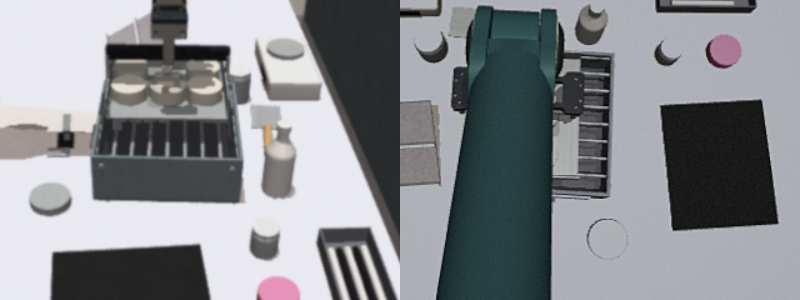

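```bash
python3 -m creep '0 0 1 0;0 0 1.2 0;0 0 1.2 0;0 0 0.8 0;0 0 0.4 0';python3 -m creep '0 0 0.2 0;0 0 0.2 0;0 0 0.2 0;0 0 0.1 0;0 0 0 0'; python3 - <<'E'
from h import *
st(); snap('side','s4')
cv2.imwrite('pics/c4.png',cv2.resize(cv2.imread('pics/s4.png')[180:330,240:440],(800,600),interpolation=3))
E
```

```text
t: 10.35
tool_pos: [0.5784, 0.0239, 0.1607]
tool_rot: [0.02, 1.0, -0.0, -0.001]
wrist_force: [-0.4, 1.3, -9.2]
finger_gap: 0.213
grip_force: 60.0
t: 10.98
tool_pos: [0.5789, 0.024, 0.1548]
tool_rot: [0.02, 1.0, 0.0, 0.0]
wrist_force: [-0.2, 0.5, -8.7]
finger_gap: 0.213
grip_force: 60.0
10.97 [0.5789 0.024  0.1548] [1.980e-02 9.998e-01 1.000e-04 3.000e-04] [-0.2  0.5 -8.7] 0.213 60.0
```

View pics/c4.png

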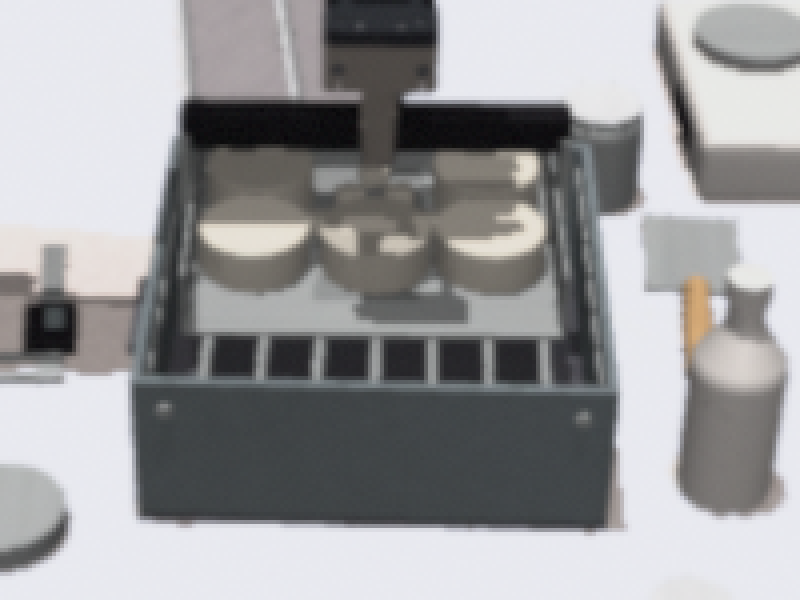

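```bash
python3 -m creep '0 0 0.1 0;0 0 0.1 0;0 0 0.1 0;0 0 0 0;0 0 0 0'; python3 -m creep '0 0 0 0;0 0 0 0;0 0 0 0;0 0 0 0;0 0 -1 0' 35; python3 -m creep '0 0 -2 0;0 0 -3 0;0 0 -3 0;0 4 -3 0;0 3.4 0 0'; python3 - <<'E'
from h import *
st(); snap('wrist','w5')
E
```

```text
t: 11.65
tool_pos: [0.5797, 0.024, 0.1547]
tool_rot: [0.02, 1.0, 0.001, 0.001]
wrist_force: [-7.2, 0.0, 13.5]
finger_gap: 0.211
grip_force: 60.0
t: 12.28
tool_pos: [0.5782, 0.0239, 0.1612]
tool_rot: [0.02, 1.0, -0.0, -0.001]
wrist_force: [-0.2, 0.3, -0.3]
finger_gap: 0.347
grip_force: 0.0
t: 12.9
tool_pos: [0.5833, 0.0989, 0.2752]
tool_rot: [0.02, 1.0, 0.001, 0.003]
wrist_force: [-0.5, 0.4, -0.5]
finger_gap: 0.35
grip_force: 0.0
12.9 [0.5833 0.0989 0.2752] [0.0202 0.9998 0.001  0.0029] [-0.5  0.4 -0.5] 0.35 0.0
```

View pics/w5.png

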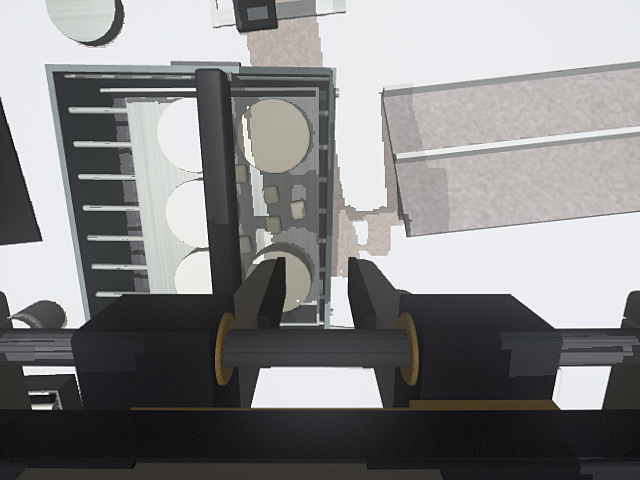

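```bash
python3 - <<'E'
from h import *
d=load('w5')
for u in(316,319,322): print(onz(d,u,100,.127)[:2],onz(d,u+1,300,.127)[:2])
im=d['image'].mean(2); print(im[150,300:350].astype(int)); print(im[280,300:350].astype(int))
s=st()
E
```

```text
[0.48168719 0.10188293] [0.66294712 0.09532058]
[0.48178988 0.1043873 ] [0.66306936 0.09820065]
[0.48189244 0.10689179] [0.66319171 0.10108086]
[167 171 169 166 170 166 152  90  95 108 105 112 147 141 140 137 142 144
 138  56  71  68  72  70  75  75  70  75  97 111 108  84  85  88 120 176
 250 239 237 237 235 237 237 238 237 237 237 237 238 238]
[154 154 155 155 155 154 154 156 157 157 136  71  97 100 126 123 123 122
 126 120 120 125 121  47  56  85 106 100 101  97 121 230 241 236 233 235
 236 236 235 236 236 238 237 238 237 238 246 253  14  41]
12.95 [0.5822 0.1051 0.2736] [0.0167 0.9999 0.0022 0.0015] [-0.5  3.4 -0.5] 0.348 0.0
```

```bash
python3 -m creep '0 0.1 3 0;0 0 5 0;0 0 4 0;0 0 3 0;0 0 0 0';python3 -m creep '0 0 0.6 0;0 0 0.3 0;0 0 0 0;0 0 0 0;0 0 0 0';python3 -m creep '0 0 0 0;0 0 0 0;0 0 0 0;0 0 0 0;0 0 0 0' 0 20; python3 - <<'E'
from h import *
st(); snap('side','s6')
cv2.imwrite('pics/c6.png',cv2.resize(cv2.imread('pics/s6.png')[120:330,210:490],(800,600),interpolation=3))
E
```

```text
t: 13.58
tool_pos: [0.5802, 0.0984, 0.1199]
tool_rot: [0.02, 1.0, -0.001, -0.002]
wrist_force: [-0.8, 0.4, 0.8]
finger_gap: 0.348
grip_force: 0.0
t: 14.2
tool_pos: [0.5819, 0.099, 0.1129]
tool_rot: [0.02, 1.0, 0.0, 0.0]
wrist_force: [0.2, -0.3, 0.2]
finger_gap: 0.349
grip_force: 0.0
t: 14.82
tool_pos: [0.5817, 0.0992, 0.1126]
tool_rot: [0.02, 1.0, 0.0, 0.0]
wrist_force: [0.3, 1.8, -0.0]
finger_gap: 0.028
grip_force: 20.0
14.82 [0.5817 0.0992 0.1126] [1.970e-02 9.998e-01 2.000e-04 1.000e-04] [ 0.3  1.8 -0. ] 0.028 20.0
```

View pics/c6.png

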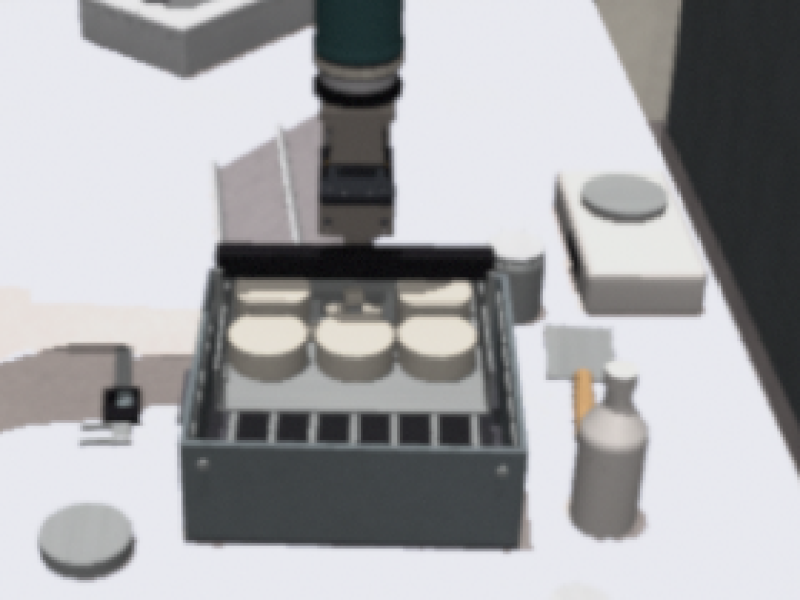

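```bash
python3 -m creep '0 0 -0.5 0;0 0 -0.8 0;0 0 -0.8 0;0 0 -0.7 0;0 0 0 0'; python3 - <<'E'
from h import *
st(); snap('side','s7')
cv2.imwrite('pics/c7.png',cv2.resize(cv2.imread('pics/s7.png')[120:330,210:490],(800,600),interpolation=3))
E
```

```text
t: 15.5
tool_pos: [0.582, 0.0991, 0.1413]
tool_rot: [0.02, 1.0, 0.0, 0.001]
wrist_force: [-0.3, 0.7, -7.5]
finger_gap: 0.055
grip_force: 20.2
15.5 [0.582  0.0991 0.1413] [1.990e-02 9.998e-01 4.000e-04 5.000e-04] [-0.3  0.7 -7.5] 0.055 20.2
```

View pics/c7.png

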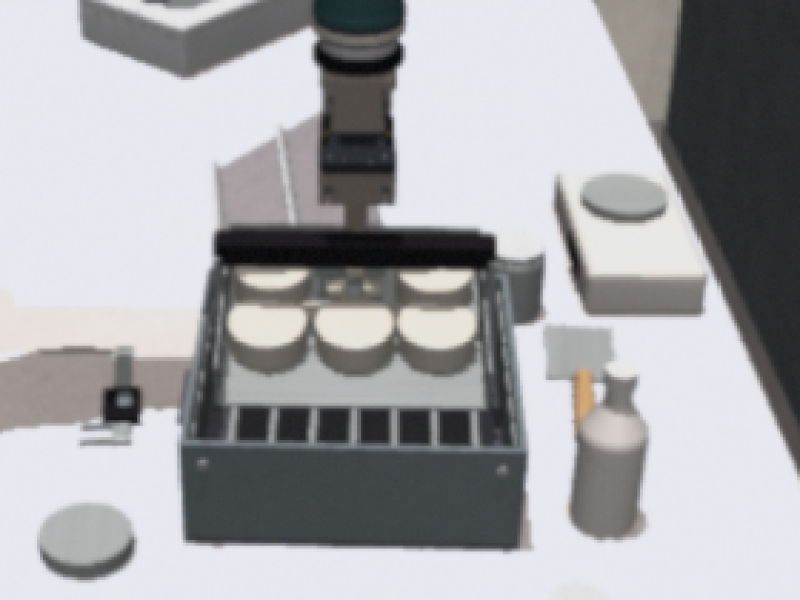

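```bash
python3 -m creep '0 0 -0.5 0;0 0 -0.5 0;0 0 -0.5 0;0 0 -0.5 0;0 0 -0.5 0';python3 -m creep '0 0 -0.5 0;0 0 -0.5 0;0 0 -0.5 0;0 0 -0.5 0;0 0 0 0'; python3 - <<'E'
from h import *
st(); snap('side','s8')
cv2.imwrite('pics/c8.png',cv2.resize(cv2.imread('pics/s8.png')[120:330,210:490],(800,600),interpolation=3))
E
```

```text
t: 16.18
tool_pos: [0.5817, 0.0989, 0.166]
tool_rot: [0.02, 1.0, 0.0, 0.0]
wrist_force: [-0.9, -0.9, -7.8]
finger_gap: 0.085
grip_force: 20.2
t: 16.8
tool_pos: [0.582, 0.0992, 0.1861]
tool_rot: [0.02, 1.0, 0.0, 0.0]
wrist_force: [-0.2, 0.8, -6.7]
finger_gap: 0.112
grip_force: 19.7
16.8 [0.582  0.0992 0.1861] [1.980e-02 9.998e-01 3.000e-04 5.000e-04] [-0.2  0.8 -6.7] 0.112 19.7
```

View pics/c8.png

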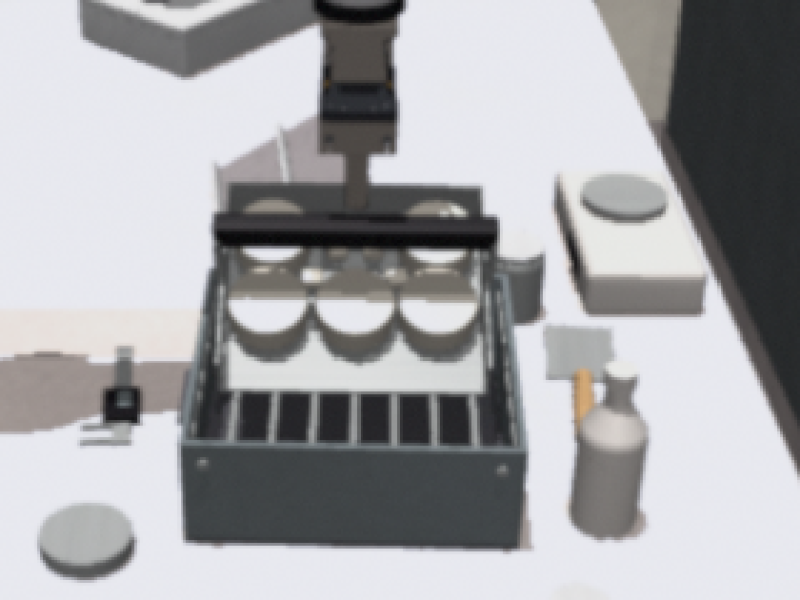

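```bash
python3 -m creep '0 0 -0.3 0;0 0 -0.3 0;0 0 -0.3 0;0 0 -0.3 0;0 0 -0.3 0' | egrep 't:|pos|force|gap';python3 -m creep '0 0 0 0;0 0 0 0;0 0 -0.3 0;0 0 -0.3 0;0 0 -0.3 0'| egrep 't:|pos|force|gap';python3 -m creep '0 0 -0.3 0;0 0 -0.3 0;0 0 -0.3 0;0 0 0 0;0 0 0 0'| egrep 't:|pos|force|gap'; python3 - <<'E'
from h import *
st(); snap('side','s9')
E
```

```text
t: 17.48
tool_pos: [0.5819, 0.0991, 0.2011]
tool_rot: [0.02, 1.0, 0.0, 0.0]
wrist_force: [-0.7, -0.5, -6.0]
finger_gap: 0.126
grip_force: 20.0
t: 18.1
tool_pos: [0.5817, 0.0988, 0.2098]
tool_rot: [0.02, 1.0, -0.0, 0.0]
wrist_force: [1.0, 0.7, -6.2]
finger_gap: 0.134
grip_force: 19.9
t: 18.73
tool_pos: [0.5818, 0.0993, 0.2188]
tool_rot: [0.02, 1.0, 0.0, 0.0]
wrist_force: [0.4, 1.0, -4.4]
finger_gap: 0.152
grip_force: 19.7
18.73 [0.5818 0.0993 0.2188] [1.970e-02 9.998e-01 3.000e-04 3.000e-04] [ 0.4  1.  -4.4] 0.152 19.7
```

```bash
cat >> h.py <<'E'
def blobs(d,roi,lo=170,warm=4,amin=30):
    im=d['image'].astype(int); m=((im.min(2)>lo)&(im[:,:,0]-im[:,:,2]>warm)).astype(np.uint8)
    k=np.zeros_like(m); x0,y0,x1,y1=roi; k[y0:y1,x0:x1]=m[y0:y1,x0:x1]
    n,l,s,c=cv2.connectedComponentsWithStats(k); return [(s[i].tolist(),np.round(c[i],1).tolist()) for i in range(1,n) if s[i][4]>=amin]
E
python3 -m creep '0 0 -0.3 0;0 0 -0.3 0;0 0 -0.3 0;0 0 -0.3 0;0 0 -0.3 0' | egrep 't:|pos|force|gap';python3 -m creep '0 0 -0.3 0;0 0 -0.3 0;0 0 0 0;0 0 0 0;0 0 0 0'| egrep 't:|pos|force|gap'; python3 - <<'E'
from h import *
snap('side','s10')
for n in('s8','s9','s10'):
  for b in blobs(load(n),(270,170,400,290)): print(n,b)
print(load('s8')['image'][228,300:312])
E
```

```text
t: 19.4
tool_pos: [0.5817, 0.0989, 0.2339]
tool_rot: [0.02, 1.0, 0.0, 0.0]
wrist_force: [-0.3, 0.8, -4.9]
finger_gap: 0.169
grip_force: 19.2
t: 20.02
tool_pos: [0.5817, 0.099, 0.2396]
tool_rot: [0.02, 1.0, 0.0, 0.0]
wrist_force: [1.3, 1.4, -4.3]
finger_gap: 0.168
grip_force: 19.3
s8 ([270, 229, 10, 16, 142], [274.0, 236.0])
s9 ([355, 207, 21, 5, 51], [366.2, 210.1])
s9 ([293, 208, 21, 4, 53], [303.3, 209.6])
s9 ([288, 225, 24, 27, 107], [298.8, 231.0])
s9 ([355, 226, 17, 4, 51], [362.7, 227.5])
s9 ([270, 229, 10, 16, 142], [274.0, 236.0])
s9 ([313, 230, 16, 12, 35], [319.0, 235.4])
s9 ([347, 232, 31, 22, 458], [363.5, 241.5])
s10 ([292, 227, 23, 9, 140], [302.8, 230.6])
s10 ([270, 229, 10, 16, 142], [274.0, 236.0])
s10 ([352, 228, 24, 9, 159], [363.3, 231.7])
s10 ([289, 232, 88, 23, 1126], [333.1, 243.8])
[[232 233 239]
 [231 232 239]
 [232 233 239]
 [231 232 239]
 [232 233 239]
 [231 232 239]
 [232 232 239]
 [232 233 239]
 [231 232 238]
 [231 232 238]
 [231 232 238]
 [232 233 238]]
```

```bash
python3 - <<'E'
from h import *
cv2.imwrite('pics/c10.png',cv2.resize(cv2.imread('pics/s10.png')[150:300,250:450],(800,600),interpolation=3))
E
```

```text
(no output)
```

View pics/c10.png

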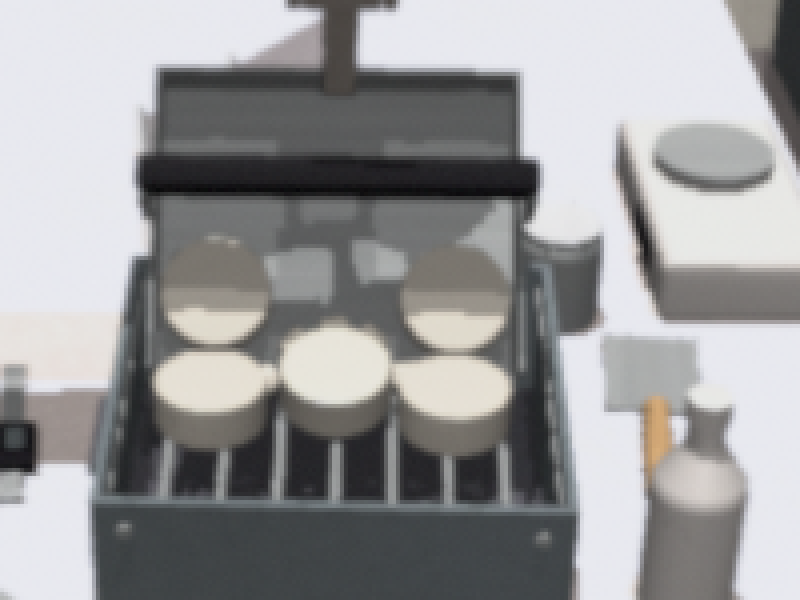

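```bash
python3 -m creep '0 0.5 0 0;0 0.6 0 0;0 0.6 0 0;0 0.6 0 0;0 0.6 0 0' | egrep 't:|pos|force|gap';python3 -m creep '0 0.6 0 0;0 0.6 0 0;0 0.6 0 0;0 0 0 0;0 0 0 0'| egrep 't:|pos|force|gap'; python3 - <<'E'
from h import *
d=snap('side','s11')
for b in blobs(d,(280,170,385,290)): print(b)
d=snap('wrist','w11'); R,_=cv2.Rodrigues(d['rvec'])
E
```

```text
t: 20.7
tool_pos: [0.5829, 0.1283, 0.2396]
tool_rot: [0.02, 1.0, -0.0, 0.0]
wrist_force: [0.6, 0.7, -4.3]
finger_gap: 0.149
grip_force: 19.8
t: 21.32
tool_pos: [0.5837, 0.1459, 0.2398]
tool_rot: [0.02, 1.0, 0.0, 0.0]
wrist_force: [0.1, 0.4, -3.6]
finger_gap: 0.133
grip_force: 19.2
([289, 215, 59, 38, 1141], [312.5, 237.4])
([350, 215, 28, 40, 834], [363.5, 235.2])
([340, 261, 6, 7, 31], [342.2, 263.9])
```

```bash
python3 -m creep '0 0 -0.5 0;0 0 -0.5 0;0 0 -0.5 0;0 0 -0.5 0;0 0 -0.5 0' | egrep 't:|pos|force|gap';python3 -m creep '0 0 -0.5 0;0 0 -0.5 0;0 0 0 0;0 0 0 0;0 0 0 0'| egrep 't:|pos|force|gap'; python3 - <<'E'
from h import *
d=snap('side','s12')
for b in blobs(d,(280,170,385,290)): print(b)
E
```

```text
t: 22.05
tool_pos: [0.5835, 0.1459, 0.265]
tool_rot: [0.02, 1.0, 0.0, 0.0]
wrist_force: [-0.7, 0.2, -3.9]
finger_gap: 0.147
grip_force: 19.5
t: 22.68
tool_pos: [0.5836, 0.1456, 0.2746]
tool_rot: [0.02, 1.0, -0.0, 0.0]
wrist_force: [0.2, 0.2, -2.7]
finger_gap: 0.027
grip_force: 19.9
([289, 241, 27, 13, 270], [301.6, 246.7])
([320, 242, 28, 10, 211], [333.4, 246.5])
([350, 243, 28, 12, 284], [363.7, 248.0])
```

```bash
python3 -m creep '0 0 0 0;0 0 0 0;0 0 -0.5 0;0 0 -1 0;0 0 -1 0' 0 45 | egrep 't:|pos|force|gap'; python3 - <<'E'
from h import *
d=load('top0')
c=[onz(d,415+x/4,215+y/4,.004)[:2] for x,y in [(53,76),(375,62),(430,455),(93,478)]]; print(np.round(c,3)); print(np.mean(c,0))
st()
d=snap('side','s13')
for b in blobs(d,(280,150,385,290)): print(b)
im=d['image'][200:285:3,275:390:2].astype(int)
for r in im: print(''.join('#' if p[0]-p[2]>4 and p[0]>150 else '+' if p[0]-p[2]>4 and p[0]>80 else 'o' if p[0]>170 else '.' if p[0]>90 else ' ' for p in r))
E
```

```text
t: 23.35
tool_pos: [0.5838, 0.1459, 0.3007]
tool_rot: [0.02, 1.0, 0.0, 0.0]
wrist_force: [0.8, -0.3, -3.4]
finger_gap: 0.02
grip_force: 44.8
[[ 0.625 -0.261]
 [ 0.635 -0.468]
 [ 0.389 -0.484]
 [ 0.376 -0.276]]
[ 0.5063017  -0.37219921]
23.35 [0.5838 0.1459 0.3007] [1.990e-02 9.998e-01 1.000e-04 4.000e-04] [ 0.8 -0.3 -3.4] 0.02 44.8
([289, 240, 27, 14, 276], [301.4, 246.6])
([320, 242, 28, 10, 211], [333.4, 246.5])
([350, 243, 28, 12, 284], [363.7, 248.0])
oooooo..#########....+..+.+..+++  .ooooooooooooooooooooooo
ooooooo.##..#.##.#.o.++..+...... .oooooooooooooooooooooooo
ooooooo.#####.#+......+.+.+.+.   ooooooooooooooooooooooooo
ooooooo.##.#...++.+o..++...      .oooooooooooooooooo...ooo
ooooooo.##...+..++.......        +oooooooooooooooooo......
oooo.                             ..........oooooooo.   ..
oooo.      ++++                                         . 
o###    #+++++++++                           ++++       . 
####   +#++++++++++                        +++++++++      
###.  +##++++++++++                       +++++++++++.    
###.  ++++++++++++++                     +++++++++
[... 369 characters left out ...]
 +###########++  +++########+++ +############+     .
..     +++++++++++++  .+++++++++++++. +++########++     ..
...    +++++++++++++  ..+++++++++++ ..+++++++++++++       
..      .++++++++++   ..  ++++++++  .. ++++++++++++      .
.       ..     ..     ..     ..  +++..   +++++++  ..     .
.       ..     ..     ..    +.++++++..     ..     ..     .
..     ..      .++    .     +.. ++++..     ..+    ..     .
.      ..     ..++    .      ..     ..     ..+    ..     .
...............................   . ..     ..     ..      
                                                      ....
  ..                                                      
                                                       ..
```

```bash
python3 -m creep '0.5 -2 0 0;0.5 -3 0 0;0.5 -4 0 0;0.5 -4 0 0;0.5 -4 0 0' | egrep 'pos';python3 -m creep '0.5 -4 0 0;0.5 -4 0 0;0.5 -4 0 0;0.5 -4 0 0;0.5 -4 0 0' | egrep 'pos';python3 -m creep '0.3 -4 0 0;0.3 -2.6 0 0;0 -1 1 0;0 0 2 0;0 0 4 0' | egrep 'pos';python3 -m creep '0 0 4 0;0 0 4 0;0 0 4 0;0 0 3 0;0 0 1 0' | egrep 'pos|ce';python3 -m creep '0 0 0.5 0;0 0 0.3 0;0 0 0.3 0;0 0 0 0;0 0 0 0' | egrep 'pos|ce'; python3 - <<'E'
from h import *
d=snap('top','t14'); snap('side','s14'); snap('wrist','w14')
E
```

```text
tool_pos: [0.5504, -0.0259, 0.2994]
tool_pos: [0.5169, -0.2242, 0.2994]
tool_pos: [0.5103, -0.2974, 0.2294]
tool_pos: [0.5081, -0.2959, 0.0671]
wrist_force: [0.2, 0.2, -1.4]
grip_force: 44.8
tool_pos: [0.5101, -0.2977, 0.059]
wrist_force: [-0.1, -0.7, -2.2]
grip_force: 44.8
```

```bash
python3 -m creep '0 0 0.4 0;0 0 0.4 0;0 0 0.4 0;0 0 0.4 0;0 0 0 0' | egrep 'pos|ce';python3 -m creep '0 0 0.3 0;0 0 0.3 0;0 0 0.2 0;0 0 0 0;0 0 0 0' | egrep 'pos|ce'; python3 - <<'E'
from h import *
d=snap('side','s15')
im=d['image'][325:435:4,235:385:2].astype(int)
for r in im: print(''.join('#' if p[0]-p[2]>4 and p[0]>150 else '+' if p[0]-p[2]>4 and p[0]>80 else 'o' if p[0]>170 else '.' if p[0]>90 else ':' if p[0]>50 else ' ' for p in r))
E
```

```text
tool_pos: [0.5098, -0.2975, 0.0423]
wrist_force: [0.0, 0.0, -1.3]
grip_force: 45.0
tool_pos: [0.5109, -0.2978, 0.0401]
wrist_force: [-11.9, 9.1, 42.1]
grip_force: 45.0
ooooooooooo#####+++++++++.:               :oooooooooooooooooooooooooooooooo
ooooooooooooo#####+++++++: ::          :: :####oooooooooooooooooooooooooooo
oooooooooooooooo#####++++: :::::    ::    :+####ooooooooooooooooooooooooooo
ooooooooooooooooo#####++++::::::          :+++#oooooooooooooooooooooooooooo
ooooooooooooooooooo######+::::+::::+:+::::+++++##oooooooooooooooooooooooooo
oooooooo.:.:::...........::::+:+::::++:+::+....................oooooooooooo
oooo....:::::::::::::::::::::::::::::::::::::::::::::::::::::..oooooooooooo
ooo.                                                            :oooooooooo
ooo.                                                             .ooooooooo
ooo.:                                                            oooooooooo
ooo.:    :.......:::::::::::::                                 :.oooooooooo
ooo.:::::.oooooooooooooooooo..........:::............oooooooo.::.oooooooooo
ooo.::::..oooooooooo
[... 495 characters left out ...]
ooo..   .ooooooo
ooo.::..oooooooooooooooooooooooooooooooooooooooooooooooooooooo..   :ooooooo
ooo.::.ooooooooooooooooooooooooooooooooooooooooooooooooooooooo..:   .oooooo
ooo.:..ooooooooooooooooooooooooooooooooooooooooooooooooooooooo..:   :oooooo
ooo::..ooooooooooooooooooooooooooooooooooooooooooooooooooooooo..:    .ooooo
oo.:...ooooooooooooooooooooooooooooooooooooooooooooooooooooooo.::    .ooooo
oo.::.oooooooooooooooooooooooooooooooooooooooooooooooooooooooo.:      ooooo
oo.:..oooooooooooooooooooooooooooooooooooooooooooooooooooooooo.::.....ooooo
oo.  ::::::::::::..............................................+#oooooooooo
oo.........oooooooooooooooooooooooooooooooooooooooooooooooooooooooooooooooo
```

```bash
python3 -m creep '0 0 -0.2 0;0 0 -0.1 0;0 0 0 0;0 0 0 0;0 0 0 0' | egrep 'pos|ce';python3 -m creep '0 0 0 0;0 0 0 0;0 0 0 0;0 0 0 0;0 0 -2 0' 20 10 | egrep 'pos|ce|gap';python3 -m creep '0 0 -5 0;0 0 -5 0;0 0 -5 0;0 2 -5 0;0 0 0 0' | egrep 'pos|ce|gap'; python3 - <<'E'
from h import *
d=snap('top','t16'); 
im=d['image'].astype(int)
im=im[185:312:3,270:396:2]
for r in im: print(''.join('#' if p.mean()>170 else '+' if p.mean()>120 else '.' if p.mean()>70 else ' ' for p in r))
d=load('top0'); print(d['image'][240:260:3,455].tolist(),d['image'][290:310:4,465].tolist())
E
```

```text
tool_pos: [0.5108, -0.2978, 0.0402]
wrist_force: [-5.6, 3.7, 17.8]
grip_force: 45.0
tool_pos: [0.5088, -0.297, 0.0569]
wrist_force: [0.7, -0.7, -0.8]
finger_gap: 0.2
grip_force: 0.0
tool_pos: [0.513, -0.2776, 0.263]
wrist_force: [0.0, -0.6, -1.0]
finger_gap: 0.199
grip_force: 0.0
##########################+########++###########+   .##+######+
#####+....+............++++++++##################+#######+####+
#####+.+.++++++++.              ................+.+++++++######
++##+..                     .....+.+++++++..              ...+#
####+..                     +++++.                      ... .##
###++.                     .++++++                          .+#
##+#+.+#+++++...      .... +#+++++  +#####+                 .+#
####+.  .......... . ...+..###+##.+###+#+#+#+   ......      .##
###++.  ...               +#####++#+##+######+ ...+++++++##..##
####+.  .         ......  +++++#.##+#+########+            .+##
+###+.    .  ........... .++++++.#+#+####+####+........    .+##
####..  .. ...+++++++###+...+++. ######+####+#+.....       .+##
####..                     ....  +############+##++
[... 1438 characters left out ...]
 ......+++++. .  .######......+++++####+......
+..  ................................ ...... .. .   ...   .....
#+.         ..................... .....................   .....
#.+++++++++++...++++..                    ............    . ...
##+     .++..      ...+++++++++++++.+.......               ....
###########+++.... ....++########+++..      ..+++++++...   ....
###++##########+######................+..   ....++#+      .....
+#################################++++############.............
[[150, 154, 153], [153, 154, 157], [150, 152, 157], [150, 151, 157], [151, 152, 159], [152, 152, 158], [149, 151, 157]] [[115, 115, 115], [149, 154, 157], [152, 152, 160], [149, 149, 157], [151, 155, 160]]
```

```bash
python3 -m creep '0 5 0 0;0 5 0 0;-1 5 0 0;-1 5 -3 0;0 0 0 0' 100| egrep 'pos|ce|gap'; python3 - <<'E'
from h import *
snap('wrist','w17');snap('side','s17'); st()
a=cv2.imread('pics/t16.png')[180:315,265:400];b=cv2.imread('pics/s17.png')[190:290,260:400];c=cv2.imread('pics/w17.png')
im=np.zeros((600,800,3),np.uint8); im[:330,:330]=cv2.resize(a,(330,330),interpolation=3); im[:330,330:792]=cv2.resize(b,(462,330),interpolation=3)
im[330:600,:360]=cv2.resize(c,(360,270)); cc=c[:300,100:540]; im[330:600,400:796]=cv2.resize(cc,(396,270),interpolation=3)
cv2.imwrite('pics/c17.png',im)
E
```

```text
tool_pos: [0.5399, -0.0744, 0.2882]
wrist_force: [-0.8, -0.5, 0.3]
finger_gap: 0.722
grip_force: 0.0
30.62 [ 0.538  -0.0789  0.2868] [ 1.970e-02  9.998e-01 -3.000e-04 -7.000e-04] [ 0.6 -0.5 -1.1] 0.81 0.0
```

View pics/c17.png

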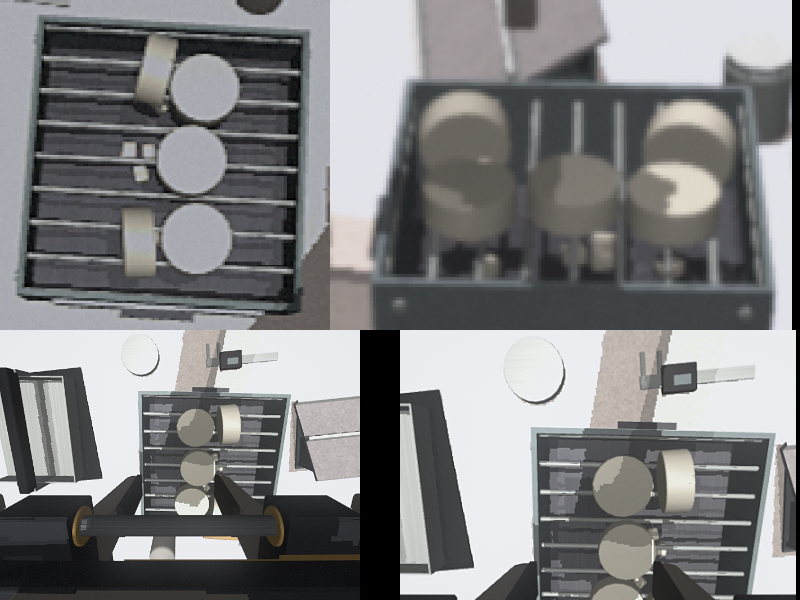

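```bash
python3 - <<'E'
from h import *
d=load('t16'); s=135/330
P=lambda x,y,z:np.round(onz(d,265+x*s,180+y*s,z)[:2],4)
im=d['image'].astype(int)
for n,q in dict(fu=(205,88),fm=(191,160),fl=(196,238)).items(): print(n,P(*q,.113))
for n,q in dict(su=(155,73),sl=(139,242)).items(): print(n,P(*q,.125))
print('su edges z.147',P(137,75,.147),P(173,75,.147)); print('sl edges',P(122,242,.147),P(157,242,.147))
for n,q in dict(c1=(130,150),c2=(148,150),c3=(140,172)).items(): print(n,P(*q,.1),P(*q,.015))
for q in [(48,25),(302,40),(292,298),(28,288)]: print('inner corner',P(*q,.099))
E
```

```text
fu [ 0.6437 -0.053 ]
fm [ 0.5749 -0.0396]
fl [ 0.5025 -0.0439]
su [ 0.6548 -0.0059]
sl [0.4974 0.0083]
su edges z.147 [0.6471 0.0109] [ 0.6473 -0.0218]
sl edges [0.4951 0.0234] [ 0.4953 -0.0075]
c1 [0.5865 0.017 ] [0.6023 0.0175]
c2 [5.866e-01 1.000e-04] [ 0.6024 -0.0009]
c3 [0.5656 0.0075] [0.5796 0.0072]
inner corner [0.7087 0.0968]
inner corner [ 0.6951 -0.1476]
inner corner [ 0.4492 -0.1327]
inner corner [0.457  0.1101]
```

```bash
python3 -m creep '2 2 0 0;2.2 1.7 0 0;0 0 0 0;0 0 4 0;0 0 0 0' 0 20| egrep 'pos|ce|gap';python3 -m creep '0 0 4 0;0 0 4 0;0 0 2 0;0 0 0 0;0 0 0 0'| egrep 'pos|ce|gap'
```

```text
tool_pos: [0.4964, -0.0417, 0.2453]
wrist_force: [0.2, -0.0, 0.0]
finger_gap: 0.309
grip_force: 0.0
tool_pos: [0.4993, -0.0406, 0.1489]
wrist_force: [0.3, -0.2, 0.2]
finger_gap: 0.003
grip_force: 0.0
```

```bash
python3 -m creep '0 0 1.1 0;0 1 0 0;0 1 0 0;0 1 0 0;0 1 0 0'| egrep 'pos|ce';python3 -m creep '0 1 0 0;0 1 0 0;0 0.5 0 0;0 0 0 0;0 0 -6 0'| egrep 'pos|ce'; cat >> h.py <<'E'
def art(d,roi,sx=2,sy=3):
    x0,y0,x1,y1=roi
    for r in d['image'][y0:y1:sy,x0:x1:sx].astype(int): print(''.join('#' if p.mean()>170 else '+' if p.mean()>120 else '.' if p.mean()>70 else ' ' for p in r))
E
python3 - <<'E'
from h import *
d=snap('side','s18'); art(d,(275,200,391,285))
E
```

```text
tool_pos: [0.4999, 0.0011, 0.1368]
wrist_force: [0.0, -0.2, 0.7]
grip_force: 0.1
tool_pos: [0.4978, 0.0245, 0.1938]
wrist_force: [1.3, 0.6, 0.6]
grip_force: 0.0
######++++.   .++++#+++++++++++++++#######################
######++++.   .++++#++++++++++++.+########################
#######++++++++++++#+++++++++..  +########################
#######++++++++++++##++++++.     +##################+.+###
#######+++++++++++++++++..       +##################+.....
####+.............  ... ..........+++###############+.....
####+   .+##+..+#+.                           .      . .+.
####.  ..............  ..    .+    .+.    ..+####+..  ..+.
###+.. ..............  ..    .+.   .+.   .+#########+ ..+.
###. .  ............   ..    .+.   .+.   +###++######...+.
###.    ............   .      .    .+.  .+........++++.++.
##+.    ............   ..    ..    .+.  ............++.+.+
##+      ..........    .  ........ .+.  .............. ..+
##.     ..+.........   .....++#####.+.  .+++++++...... ..+
##.    +###+..+#####+ .##############..###########+... ..+
##..  .####.......++. .+#############+#############+.   .+
#+.    ###+..+..+....  .############.+##############..  ..
....   .+##++++##+.......++######+.....############...  +.
...    .....++++.....  ..................+######++....  ..
...    .............  .................................  .
+..     ...........   .   ........+.+.................. ..
+.      +.     ..     +.     +. .+##+. ...........+....  .
..      +.     +.     +.    .++..++++......+. ....+....  .
..     .+     .+..   .+.    .+......+. ....+..    +. ..  +
..     .+     .+..   .+      +.    .+. ....+..    +.     .
...............+......+......+......+......+..  ..++.  . .
                                  .. .....................
  .+.                                                     
  ..                                                  ...
```

```bash
python3 -m creep '-3 -4 0 0;-4 -2.8 0 0;-4 0 0 0;-4.7 0 0 0;0 0 0 0'| egrep 'pos|ce'; python3 - <<'E'
from h import *
d=snap('top','t19'); art(d,(270,185,396,312))
E
```

```text
tool_pos: [0.6569, -0.0498, 0.1955]
wrist_force: [-0.1, 0.2, -0.3]
grip_force: 0.0
################+ .                                       .+   
#####+....++.+...                                         ++   
#####+.++++++#++.   .                                     #+   
####+..                                                        
####+..                                                        
#####.                                                   ...   
#####.+#+++++...                                            .+ 
####++  ..........                                          .#+
####+.  ...                                              .+..##
####+.  .                                                  .+##
####+.    .                                                .+##
####..  .. ...+.+.+.                                       .+##
####+.                                                  .  .+##
####.      . ... .                                         .+##
####.  ....      .                                         .+##
###+..+++#####+...                                     . 
[... 1034 characters left out ...]
  ....                                          ....   .+###
#+.+##++.                                         .....   .+###
#+.  ...                                           ....   .+###
#..  ..                                           ++####+..+###
+..  ..                                           ... .   .+###
#+.                                              .....    .+###
#.++..                                           ......   .+###
##+                                                       .+###
#####                                           .+++++++++.+###
#####                                           ++++.    .#####
####.                                           ###############
```

```bash
python3 -m creep '0 0 3 0;0 0 2.8 0;0 0 0 0;0 1 0 0;0 1 0 0'| egrep 'pos|ce'; python3 -m creep '0 1 0 0;0 1 0 0;0 1 0 0;0 1 0 0;0 0.5 0 0'| egrep 'pos|ce'; python3 -m creep '0 0 0 0;0 0 -5 0;0 0 -5 0;0 -6 -4 0;0 -6 0 0' | egrep 'pos|ce'; python3 -m creep '0 -6 0 0;0 -6 0 0;0 -6 0 0;0 0 0 0;0 0 0 0' | egrep 'pos|ce';python3 - <<'E'
from h import *
d=snap('top','t20'); art(d,(270,185,396,312))
E
```

```text
tool_pos: [0.6563, -0.0283, 0.1402]
wrist_force: [-0.4, 0.0, 0.4]
grip_force: 0.2
tool_pos: [0.6574, 0.0169, 0.1385]
wrist_force: [0.3, -0.4, -0.0]
grip_force: 0.0
tool_pos: [0.6548, -0.0971, 0.2771]
wrist_force: [0.3, -0.1, -0.1]
grip_force: 0.0
tool_pos: [0.6457, -0.276, 0.273]
wrist_force: [0.6, 0.3, -0.6]
grip_force: 0.0
################################################+.  .##########
#####+....++++++++++.++++++++##################################
#####+.+++++##+++..            .....+.+....+..+++++++++########
#####..                      ....+++++++++..              ...##
#####..         ######+                                 ..+ .##
#####.   .... ##########+                                   .##
#####++##+++.############+. . ...   +#####+                ..+#
#####+  ....+#############+++++###+#########+ .........     .##
####+.  ... +#############.......+###########+ ...++++++### .##
####+.  .   +############# ......#############+         .  .+##
####+.    .  ############+  . . .##############.........   .+##
####+.  ..... +#########+.+++... #############+.....  .    .+##
####+
[... 1278 characters left out ...]
  ....#############+....... ##############               +++
#+.+###++############# .........############.              .+++
#+.  .... +########## ++++#####+.##########.               .+++
#+.  ...... +######  ............ .######.     . .......   .++#
#+.  ..........  .......................                   .+##
#+.          ...........................                   .###
#+++++++++++++++++++..                                     .###
###     .++..      ..++++++++++++++.....                   +###
###########+++.... ...+++#########++..                   . +###
######################..............  ..      . ....     .#####
##################################+...............+++++########
```

```bash
cat >> h.py <<'E'
def pucks(d,roi=(280,190,388,305),z=.113,th=145):
    g=d['image'].min(2); m=np.zeros_like(g); x0,y0,x1,y1=roi; m[y0:y1,x0:x1]=(g[y0:y1,x0:x1]>th)*255
    m=cv2.morphologyEx(m,cv2.MORPH_OPEN,cv2.getStructuringElement(cv2.MORPH_ELLIPSE,(9,9)))
    n,l,s,c=cv2.connectedComponentsWithStats(m); return [(s[i].tolist(),np.round(onz(d,*c[i],z)[:2],4).tolist()) for i in range(1,n) if s[i][4]>150]
E
python3 - <<'E'
from h import *
for p in pucks(load('t20')): print(p)
st()
d=load('top0')
for q in [(118,238,.1),(244,231,.1),(124,271,.063),(247,265,.063),(130,304,.01),(252,297,.01)]: print(q,onz(d,*q)[:2])
g=d['image'].mean(2).astype(int); print(g[225:310:1,180].tolist()); print(g[270,105:140].tolist(),g[280,240:260].tolist())
E
```

```text
([295, 196, 27, 27, 576], [0.6604, 0.0412])
([335, 202, 28, 27, 588], [0.6452, -0.0522])
([330, 232, 28, 27, 604], [0.576, -0.0395])
([287, 263, 28, 29, 634], [0.5025, 0.056])
([331, 263, 28, 29, 628], [0.5031, -0.0433])
36.4 [ 0.6462 -0.2747  0.273 ] [ 1.920e-02  9.998e-01  6.000e-04 -1.000e-04] [-0.3  0.2 -0.5] 0.009 0.0
(118, 238, 0.1) [0.59171375 0.48154694]
(244, 231, 0.1) [0.60985455 0.18866078]
(124, 271, 0.063) [0.5192349  0.47708072]
(247, 265, 0.063) [0.53562667 0.18494666]
(130, 304, 0.01) [0.44406237 0.47870641]
(252, 297, 0.01) [0.46374023 0.178636  ]
[154, 154, 154, 150, 157, 154, 154, 156, 164, 87, 98, 113, 111, 114, 112, 113, 110, 114, 111, 114, 111, 112, 111, 111, 106, 109, 114, 108, 108, 112, 112, 115, 114, 112, 113, 113, 111, 113, 112, 108, 110, 114, 101, 78, 140, 165, 100, 110, 108, 108, 109, 105, 108, 109, 120, 117, 114, 114, 113, 113, 112, 113, 111, 108, 112, 110, 112, 113, 113, 108, 110, 116, 114, 109, 105, 87, 106, 157, 155, 150, 153, 155, 150, 154, 157]
[153, 149, 149, 152, 152, 150, 149, 151, 151, 153, 150, 154, 153, 151, 146, 153, 159, 113, 106, 104, 107, 102, 100, 106, 90, 93, 98, 93, 96, 98, 97, 95, 89, 90, 85] [110, 103, 109, 113, 109, 113, 108, 113, 111, 104, 89, 110, 127, 162, 156, 153, 155, 156, 153, 155]
```

```bash
cat >> h.py <<'E'
F=np.array([.532,.330]); xr=np.array([.998,.061]); yr=np.array([-.061,.998])
def to(x,y,z):
    from scipy.spatial.transform import Rotation as Ro
    s=sense(); d=Ro.from_quat(s['tool_rot']).inv().apply(np.array([x,y,z])-s['tool_pos']); print('shift cm',np.round(d*100,2),'yaw',round(np.degrees(np.arctan2(-2*s['tool_rot'][0]*s['tool_rot'][1],1-2*s['tool_rot'][0]**2)),2))
def slot(c,yf): return F+c*xr+yf*yr
E
python3 -m creep '0 0 0 -5.8;1 6 0 0;2 6 0 0;2.5 6 0 0;0 6 2 0' 82| egrep 'pos|ce|gap'; python3 -m creep '0 0 5 0;0 0 3 0;0 0 0 0;0 0 0 0;0 0 0 0' | egrep 'pos|rot|ce|gap'; python3 - <<'E'
from h import *
to(.576,-.0395,.101)
d=snap('wrist','w21')
E
```

```text
tool_pos: [0.5771, -0.0401, 0.2552]
wrist_force: [1.9, 0.5, -0.9]
finger_gap: 0.526
grip_force: 0.0
tool_pos: [0.5787, -0.0433, 0.1752]
tool_rot: [-0.031, 1.0, 0.0, 0.001]
wrist_force: [-1.0, -0.3, 0.4]
finger_gap: 0.825
grip_force: 0.0
shift cm [0.27 0.4  7.42] yaw 3.54
```

Down onto the middle front puck, close, lift, and work out the way to the first slot.

```bash
python3 -m creep '0.2 0.3 3 0;0 0 3 0;0 0 1.4 0;0 0 0 0;0 0 0 0' | egrep 'pos|ce|gap'; python3 -m creep '0 0 0 0;0 0 0 0;0 0 0 0;0 0 -1 0;0 0 -3 0' 0 20| egrep 'pos|ce|gap'; python3 -m creep '0 0 -4 0;0 0 -4 0;0 0 0 0;0 0 0 0;0 0 0 0' | egrep 'pos|ce|gap'; python3 - <<'E'
from h import *
print(slot(-.047,0.095),slot(-.047,0),slot(-.047,-.095),slot(.0276,.06),slot(.0276,-.06))
to(*slot(-.047,.095),.12)
E
```

```text
tool_pos: [0.5764, -0.0408, 0.1007]
wrist_force: [-0.1, -1.7, -0.5]
finger_gap: 0.823
grip_force: 0.0
tool_pos: [0.5739, -0.0405, 0.1387]
wrist_force: [0.8, -0.2, -0.6]
finger_gap: 0.712
grip_force: 20.0
tool_pos: [0.5744, -0.0404, 0.218]
wrist_force: [0.1, 0.3, -2.0]
finger_gap: 0.711
grip_force: 20.0
[0.479299 0.421943] [0.485094 0.327133] [0.490889 0.232323] [0.5558848 0.3915636] [0.5632048 0.2718036]
shift cm [ 6.62 46.74  9.82] yaw 3.53
```

```bash
python3 -m creep '1.6 5 0 0;2 6 0 0;2 6 0 0;1 6 0 0;0 6 0 0' | egrep 'pos|gap'; python3 -m creep '0 6 0 0;0 6 0 0;0 4 0 0;0 1.7 3 0;0 0 4 0' | egrep 'pos|gap'; python3 -m creep '0 0 3 0;0 0 2 0;0 0 1 0;0 0 0.5 0;0 0 0 0' | egrep 'pos|ce|gap'; python3 - <<'E'
from h import *
to(*slot(-.047,.095),.066)
E
```

```text
tool_pos: [0.4908, 0.2449, 0.2186]
finger_gap: 0.717
tool_pos: [0.4805, 0.4223, 0.1478]
finger_gap: 0.714
tool_pos: [0.4817, 0.4203, 0.085]
wrist_force: [-0.3, -0.0, -1.4]
finger_gap: 0.716
grip_force: 20.0
shift cm [0.24 0.17 1.9 ] yaw 3.52
```

```bash
python3 -m creep '0.2 0.2 0.8 0;0 0 0.8 0;0 0 0.3 0;0 0 0 0;0 0 0 0' 0 5| egrep 'pos|ce|gap'; python3 -m creep '0 0 0.4 0;0 0 0.4 0;0.1 0 0.4 0;0.1 0 0.3 0;0 0 0 0' | egrep 'pos|ce|gap'
```

```text
tool_pos: [0.4797, 0.4218, 0.0656]
wrist_force: [0.0, 1.0, -1.2]
finger_gap: 0.717
grip_force: 5.0
tool_pos: [0.4769, 0.4218, 0.0501]
wrist_force: [-0.6, -0.4, -1.0]
finger_gap: 0.717
grip_force: 5.0
```

```bash
python3 -m creep '0 0 0 0;0 0 0 0;0 0 -1 0;0 0 -4 0;0 0 -6 0' 82| egrep 'pos|ce|gap'; python3 -m creep '0 -6 -3 0;0 -6 0 0;0 -6 0 0;0 -6 0 0;-3 -5 0 0' | egrep 'pos|gap';python3 - <<'E'
from h import *
d=snap('side','s22'); art(d,(280,150,350,220)); d=snap('top','t22'); art(d,(115,230,255,306),3,4)
E
```

```text
tool_pos: [0.4764, 0.4211, 0.1607]
wrist_force: [0.8, 0.9, 0.8]
finger_gap: 0.821
grip_force: 0.0
tool_pos: [0.5239, 0.1365, 0.1896]
finger_gap: 0.821
#########+             +###########
#########+             +###########
#########+.            .+++########
##########.   .   .    .+++########
##########.   .        .+++########
##########+++.    .....+++++#######
#############.    .+++++++++#######
###########++.    .+++++++++#######
###########++.    .++++++++++######
#########+++++.   .++++++++++######
######++.+++++.   .+++++++++++#####
###.......++++.   .+++++++++++#####
###......+++++.   ++++++++++++#####
###+...+++++++.   +++++++++++++####
####+++++++++++++++++++++++++++####
####++++++++++++#+++++++++++++++###
####++++++++++++++++++++++++++++###
####+++++++++++++++++++...++++++###
####++++++++++++..++......++...####
####++++++++++++...  ......   .####
####+++++++++++. ..  ....     .####
####++++++++++.  ..  .        .+###
##.    ........                 ...
#+   .########+...                 
#####################+#####                    
###################+++.....                    
#+......+..+++++++++++++++.                  ..
#..+++++++++.+++++++++++++.  .                .
#+++++++++++.++++++++++++++....                
#+.++++++++++++++++++++++++...                 
#+++++++.++++++++++++++++++...                 
##.+++++++.++++++++++++++++ .                  
##+++++++.+++++++++++++++++ .                  
##++++.+.+++++++++++++++++..                   
#+#............+++########+.                   
+#####+.+.....++++++++++++++                   
###+.+++.......+++++++++++++                   
#+#++++.#++++.. ++++++++++++                   
####.+.++++++++ .+++++++++++                   
####+++++++++++. ++++++++++.                   
####++++++++++++.+++++++.++                    
#####++++++++++ .+++++++++.                    
#####....+++++ ..++++######
```

```bash
python3 -m creep '0 -5 0 0;0 -5 0 0;0 -5 0 0;0 0 0 0;0 0 0 0' | egrep 'pos|gap'; python3 - <<'E'
from h import *
to(.5031,-.0433,.101)
E
```

```text
tool_pos: [0.5341, -0.0102, 0.1888]
finger_gap: 0.822
shift cm [ 3.31 -3.12  8.77] yaw 3.57
```

```bash
python3 -m creep '3.3 -3.1 0 0;0 0 4 0;0 0 3.5 0;0 0 1.2 0;0 0 0 0' | egrep 'pos|gap'; python3 -m creep '0 0 0 0;0 0 0 0;0 0 0 0;0 0 -2 0;0 0 -4 0' 0 20| egrep 'pos|ce|gap'; python3 -m creep '0 0 -4 0;0 3 -1.7 0;0 6 0 0;0 6 0 0;0 6 0 0' | egrep 'pos|gap'; python3 -m creep '-0.5 6 0 0;0 6 0 0;0 3 0 0;0 1 4 0;0 0 4 0' | egrep 'pos|gap'; python3 -m creep '0 0 4 0;0 0 1.2 0;0 0 0 0;0 0 0 0;0 0 0 0' | egrep 'pos|gap|ce'; python3 - <<'E'
from h import *
to(*slot(-.047,0),.066)
E
```

```text
tool_pos: [0.503, -0.0432, 0.1013]
finger_gap: 0.823
tool_pos: [0.5015, -0.0444, 0.161]
wrist_force: [0.7, 0.5, -0.9]
finger_gap: 0.714
grip_force: 20.0
tool_pos: [0.4897, 0.1667, 0.2188]
finger_gap: 0.713
tool_pos: [0.4849, 0.3266, 0.1377]
finger_gap: 0.711
tool_pos: [0.4861, 0.3258, 0.088]
wrist_force: [0.5, 0.8, -1.7]
finger_gap: 0.709
grip_force: 20.0
shift cm [0.1  0.13 2.2 ] yaw 3.52
```

```bash
python3 -m creep '0.1 0.1 1 0;0 0 1.2 0;0 0 0 0;0 0 0 0;0 0 0.4 0' 0 5| egrep 'pos|ce|gap'; python3 -m creep '0.1 0 0.4 0;0.1 0 0.4 0;0 0 0.3 0;0 0 0 0;0 0 0 0'  | egrep 'pos|ce|gap'; python3 -m creep '0 0 0 0;0 0 0 0;0 0 -3 0;0 0 -6 0;0 0 -6 0' 82| egrep 'pos|gap';  python3 -m creep '-2.5 -5.5 0 0;-2.5 -5.5 0 0;-2.5 -5.5 0 0;-2.5 -5.5 0 0;-2.5 -5.5 0 0' | egrep 'pos|gap'; python3 -m creep '-1 -5.5 0 0;-0.2 -5 0 0;0 0 0 0;0 0 0 0;0 0 0 0' | egrep 'pos|gap'; python3 - <<'E'
from h import *
to(.6452,-.0522,.101)
d=snap('side','s23'); art(d,(280,150,350,220)); d=snap('top','t23'); art(d,(115,230,255,306),3,4)
E
```

```text
tool_pos: [0.4842, 0.3263, 0.0607]
wrist_force: [-1.9, -0.3, 0.7]
finger_gap: 0.719
grip_force: 5.0
tool_pos: [0.4823, 0.326, 0.0494]
wrist_force: [0.7, 0.2, -1.1]
finger_gap: 0.717
grip_force: 5.0
tool_pos: [0.482, 0.3258, 0.201]
finger_gap: 0.819
tool_pos: [0.6247, 0.0577, 0.1998]
finger_gap: 0.818
tool_pos: [0.6423, -0.0425, 0.1994]
finger_gap: 0.822
shift cm [-0.23 -1.    9.84] yaw 3.69
################################## 
################################## 
#########################++#######.
######################+++++####### 
###################++++++++####### 
#################+++++++++++######.
###############+++++++++++++#######
############++#+++++++++++++#######
###########+++#++++++++++++++######
#########+++++##+++++++++++++######
#######+++++++##++++++++++++++#####
###.....+###+++#++++++++++++++#####
###+..######+++#++++++++++++++#####
####+#######+++#+++++++++++++++####
##########++++++#++++++++++++++####
########++++++++#+++++++++++++++###
###++.....++++++#+++++++++++++++###
###+......++++++#+++++++++++++++###
####....+++++++++#+++++++++++..####
####+++++++++++++#++++
[... 369 characters left out ...]
+.++++.++++++++.+++++.+++++#
#+++.++.+++++.+++++++++++++++.+.++++++++.+++.+#
#+++++++++++++++++++++++++++++++++++++++.+++..#
##.++..+++.+++++++++++++++++.+++++++++++++++.+#
+#++++++++++++++++++++++++++.+++++++++++++++..#
##++++++.++++++++++++++++..........+++######++#
###............+++########+.......++++.+++.++++
######+.+.....++.+++++.....++++.+++++++.++++++#
###+..+++......++++++..++... ++++.+++++++.+++.#
###++++.#++++.. ++++.++++++# .+++++++++++++++.#
####.++++++++++ .+++++++++++# +++++++++++++++.#
+#+#+++++++++++. ++++++++++++ +++++++++.+++++.#
+##+++++++++++++ ++++++++++++ ++++++++++++++++#
###+#++++++++++ .+++++++++++ .........+++####++
#+###....+++++ ..++++##+++.####+###############
```

```bash
python3 -m creep '-0.2 -1 0 0;0 0 4 0;0 0 4 0;0 0 1.8 0;0 0 0 0' | egrep 'pos|gap|ce'; python3 -m creep '0 0 0 0;0 0 0 0;0 0 0 0;0 0 -2 0;0 0 -4 0' 0 20| egrep 'pos|ce|gap'; python3 -m creep '0 0 -4 0;2 3 -1.7 0;2.5 5 0 0;2.5 5 0 0;2.5 5 0 0' | egrep 'pos|gap'; python3 -m creep '2.5 5 0 0;1.6 4.3 0 0;0 2 0 0;0 0 4 0;0 0 4 0' | egrep 'pos|gap'; python3 -m creep '0 0 4 0;0 0 1.2 0;0 0 0 0;0 0 0 0;0 0 0 0' | egrep 'pos|gap|ce'; python3 - <<'E'
from h import *
to(*slot(-.047,-.095),.066)
E
```

```text
tool_pos: [0.6444, -0.0549, 0.1005]
wrist_force: [0.2, 0.2, 0.7]
finger_gap: 0.819
grip_force: 0.0
tool_pos: [0.6437, -0.0545, 0.1615]
wrist_force: [0.1, 0.3, -0.9]
finger_gap: 0.713
grip_force: 20.0
tool_pos: [0.5381, 0.1205, 0.2199]
finger_gap: 0.711
tool_pos: [0.4926, 0.2292, 0.1388]
finger_gap: 0.712
tool_pos: [0.4921, 0.2299, 0.0879]
wrist_force: [-0.1, 0.7, -0.3]
finger_gap: 0.714
grip_force: 20.0
shift cm [0.11 0.25 2.19] yaw 3.53
```

```bash
python3 -m creep '0.1 0.2 1 0;0 0 1.2 0;0 0 0 0;0 0 0 0;0 0 0.4 0' 0 5| egrep 'pos|ce|gap'; python3 -m creep '0.1 0 0.4 0;0.1 0 0.4 0;0 0 0.3 0;0 0 0 0;0 0 0 0'  | egrep 'pos|ce|gap'; python3 -m creep '0 0 0 0;0 0 0 0;0 0 -3 0;0 0 -6 0;0 0 -6 0' 82| egrep 'pos|gap';  python3 -m creep '-0.3 -4 0 0;0 -5 0 0;0 -5 0 0;0 -3.7 0 0;0 0 0 0' | egrep 'pos|gap'; python3 - <<'E'
from h import *
to(.5025,.055,.101)
d=snap('wrist','w24')
E
```

```text
tool_pos: [0.4899, 0.2313, 0.0606]
wrist_force: [-2.2, -0.5, 0.3]
finger_gap: 0.715
grip_force: 5.0
tool_pos: [0.4881, 0.2313, 0.0494]
wrist_force: [-0.3, -0.3, -0.8]
finger_gap: 0.717
grip_force: 5.0
tool_pos: [0.4878, 0.2311, 0.201]
finger_gap: 0.813
tool_pos: [0.5021, 0.0515, 0.1998]
finger_gap: 0.82
shift cm [-0.05  0.35  9.88] yaw 3.19
```

```bash
python3 -m creep '0 0.3 4 0;0 0 4 0;0 0 0.9 0;0 0 0 0;0 0 0 0' | egrep 'pos|gap|ce'; python3 -m creep '0 0 0 0;0 0 0 0;0 0 0 0;0 0 -2 0;0 0 -4 0' 0 20| egrep 'pos|ce|gap';  python3 -m creep '0 0 -4 0;-1 4 -1.4 0;-1 6 0 0;-1.5 6 0 0;-1.5 6 0 0' | egrep 'pos|gap'; python3 -m creep '-1.5 6 0 0;-0.9 4 0 0;0 1.3 0 0;0 0 4 0;0 0 4 0' | egrep 'pos|gap'; python3 - <<'E'
from h import *
to(*slot(.0276,.06),.117)
E
```

```text
tool_pos: [0.5028, 0.0583, 0.1118]
wrist_force: [-0.3, -0.0, -0.4]
finger_gap: 0.825
grip_force: 0.0
tool_pos: [0.5003, 0.0575, 0.1699]
wrist_force: [0.8, 0.1, -0.1]
finger_gap: 0.71
grip_force: 20.0
tool_pos: [0.5381, 0.2822, 0.2246]
finger_gap: 0.71
tool_pos: [0.5553, 0.3935, 0.1439]
finger_gap: 0.709
shift cm [-0.04 -0.2   2.69] yaw 3.47
```

```bash
python3 -m creep '0 0 1.2 0;0 0 1 0;0 0 0 0;0 0 0 0;0 0 0.4 0' 0 5| egrep 'pos|ce|gap'; python3 -m creep '0.1 0 0.4 0;0.1 0 0.4 0;0 0 0.4 0;0 0 0.1 0;0 0 0 0'  | egrep 'pos|ce|gap'; python3 -m creep '0 0 0 0;0 0 0 0;0 0 -3 0;0 0 -6 0;0 0 -4 0' 82| egrep 'pos|gap';  python3 -m creep '0 -5 0 0;0 -6 0 0;0 -6 0 0;-1 -6 0 0;-2 -5 0 0' | egrep 'pos|gap'; python3 -m creep '-3 -5 0 0;-3 -2 0 0;0 0 0 0;0 0 0 0;0 0 0 0' | egrep 'pos|gap';python3 - <<'E'
from h import *
to(.6604,.041,.101)
d=snap('side','s25'); art(d,(280,150,350,220)); d=snap('top','t25'); art(d,(115,230,255,306),3,4)
for p in pucks(load('t25')): print(p)
E
```

```text
tool_pos: [0.5558, 0.3953, 0.1198]
wrist_force: [-0.6, 0.3, 0.8]
finger_gap: 0.715
grip_force: 5.0
tool_pos: [0.5533, 0.3944, 0.1053]
wrist_force: [-0.2, -0.1, -0.2]
finger_gap: 0.713
grip_force: 5.0
tool_pos: [0.5542, 0.3948, 0.2386]
finger_gap: 0.818
tool_pos: [0.6006, 0.1144, 0.2364]
finger_gap: 0.82
tool_pos: [0.6638, 0.0522, 0.2356]
finger_gap: 0.821
shift cm [ 0.41 -1.11 13.46] yaw 3.63
###################################
###################################
#########################++########
########################+++########
########################+++########
########################++++#######
######################++++++#######
###########+++#####+++++++++#######
###########+++#+.......++++++######
#########+++++#+......+++++++######
#######+++++++##. ..++++++++++#####
###.....+###+++#++++++++++++++#####
###+..######+++#++++++++++++++#####
###++#######+++#+++++++++++++++####
##########++++++#++++++++++++++####
########++++++++#+++++++++++++++###
###++....+++++++#+++++++++++++++###
###+...+#####+++#+++++++++++++++###
####.+#######++++#+++++++++++..####
############+++++#++
[... 362 characters left out ...]
+#+##+. +++++++++++++++++++++++      
#+++++++.#++#+++#  +++++++++++++++++++++.      
#++++++++#+++++#+# +++++++++++++++++++++.      
##++++++++++++++++ +++++++++++++++++++++       
##+++++++#+++++++# +++++++++++++++++++++       
##++++++++++++++#  +++++++.........+++##       
###+.........+..+#########+.......+++++.       
######+.+.....+++++++++...+++++++++....        
###++++++......++++++..++... +++++ ##+#        
####+++.#+#+#.. ++++.##+++## .+++++++#+        
####+++++#+++++ .+++#+++++++# ++++++#++        
####+++++++++++. +++#++++++++ ++++++++         
####++++++++++++.+++++++++++# ++++#++#         
#####++++++++++ .+++++++++++ .......+#         
#####.+..#++++ +.++++##+++.###########
```

```bash
python3 -m creep '0.4 -1.1 4 0;0 0 5 0;0 0 3.5 0;0 0 0 0;0 0 0 0' | egrep 'pos|gap|ce'; python3 -m creep '0 0 0 0;0 0 0 0;0 0 0 0;0 0 -2 0;0 0 -4 0' 0 20| egrep 'pos|ce|gap';  python3 -m creep '0 0 -4 0;1 3 -1.4 0;2 5 0 0;2 5 0 0;2 5 0 0' | egrep 'pos|gap'; python3 -m creep '1.3 4 0 0;0 1.6 0 0;0 0 0 0;0 0 4 0;0 0 4 0' | egrep 'pos|gap'; python3 - <<'E'
from h import *
to(*slot(.0276,-.06),.122)
E
```

```text
tool_pos: [0.6621, 0.0398, 0.1121]
wrist_force: [0.5, 0.9, 0.6]
finger_gap: 0.82
grip_force: 0.0
tool_pos: [0.6598, 0.0393, 0.1703]
wrist_force: [0.8, 0.7, -0.7]
finger_gap: 0.713
grip_force: 20.0
tool_pos: [0.5794, 0.2161, 0.2257]
finger_gap: 0.711
tool_pos: [0.5657, 0.2671, 0.1444]
finger_gap: 0.709
shift cm [0.22 0.49 2.24] yaw 3.31
```

```bash
python3 -m creep '0.2 0.4 1.2 0;0 0 1 0;0 0 0 0;0 0 0 0;0 0 0.4 0' 0 5| egrep 'pos|ce|gap'; python3 -m creep '0.1 0 0.4 0;0.1 0 0.4 0;0 0 0.4 0;0 0 0.1 0;0 0 0 0'  | egrep 'pos|ce|gap'; python3 -m creep '0 0 0 0;0 0 0 0;0 0 -3 0;0 0 -6 0;0 0 -6 0' 82| egrep 'pos|gap';  python3 -m creep '0 -5 0 0;0 -6 0 0;0 -6 0 0;0 -6 0 0;0 -6 0 0' | egrep 'pos|gap'; python3 -m creep '0 -6 0 0;0 -6 0 0;0 -6 0 0;0 -6 0 0;0 -6 0 0' | egrep 'pos|gap';python3 - <<'E'
from h import *
st();snap('wrist','w26');d=snap('side','s26'); art(d,(280,150,350,220)); art(d,(275,205,391,290)); d=snap('top','t26'); art(d,(115,230,255,306),2,3); art(d,(275,190,396,312))
E
```

```text
tool_pos: [0.5624, 0.2742, 0.1197]
wrist_force: [0.3, 0.1, -1.2]
finger_gap: 0.713
grip_force: 5.0
tool_pos: [0.5598, 0.2737, 0.1054]
wrist_force: [-1.7, 0.3, 0.4]
finger_gap: 0.717
grip_force: 5.0
tool_pos: [0.5597, 0.2735, 0.2572]
finger_gap: 0.821
tool_pos: [0.5777, -0.0178, 0.2561]
finger_gap: 0.818
tool_pos: [0.5961, -0.3172, 0.2559]
finger_gap: 0.823
68.05 [ 0.5961 -0.3172  0.2559] [-3.090e-02  9.995e-01 -3.000e-04  7.000e-04] [-0.7  1.4  1. ] 0.823 0.0
##########################+        
##########################         
#########################+         
#########################+         
#########################+.        
########################++..       
######################++++....     
############+#######+++++++ .......
###########+++#+......++++  .......
#########+++++#+......++#+   ......
#######+++++++##...+#####+     ....
###....++###++##+########+         
###+.+######+++##########.         
############+++########++.  ..     
##########++++++####+++++.  .+++...
########++++++++.......++... ......
###+++...++++++++......++.    .....
###+...+######++#+...+++
[... 5626 characters left out ...]
... .....+++......
.  .........................+................. ... ..   .....
.+          ........................................     ....
.  ........++..+#####++++....            ..........      ....
  .....................  . .........++++++####++++..     ....
  ........................... ................ .         ....
  .............................................          ....
++...++++..                     ..............           ....
        ...+++++++++++++++.........                      ....
######+. ...++#########++..      ...++++++++++.          ....
####################.................++#####.....        ....
#######################+++.... ....######....................
```

```bash
python3 - <<'E'
from h import *
t=load('t26');s=load('s26')
for c in [(330,223),(318,240),(325,241),(322,251.5),(331,277)]:
  print(c,*[(z,np.round(onz(t,*c,z)[:2],3).tolist(),np.round(proj(s,onz(t,*c,z)),0).tolist()) for z in(.014,.095)])
for n in ('s26',):
  im=s['image'].astype(int); m=((im[:,:,0]>105)&(im[:,:,0]-im[:,:,2]>8)).astype(np.uint8)
  k=np.zeros_like(m);k[225:285,285:385]=m[225:285,285:385]
  a,l,S,C=cv2.connectedComponentsWithStats(k); print([(S[i].tolist(),np.round(C[i]).tolist()) for i in range(1,a) if S[i][4]>6])
# pan pose & pucks on rack
g=t['image'].min(2)
edges=cv2.Canny(cv2.GaussianBlur(cv2.resize(t['image'][230:310,115:260],None,fx=4,fy=4,interpolation=2),(7,7),2),25,60)
# pan dark handle
p=t['image'][200:360,410:560].mean(2)
r=t['image'].mean(2).astype(int)
art(t,(415,215,545,345))
E
```

```text
(330, 223) (0.014, [0.65, -0.012], [362.0, 271.0]) (0.095, [0.631, -0.01], [356.0, 244.0])
(318, 240) (0.014, [0.606, 0.018], [343.0, 264.0]) (0.095, [0.591, 0.018], [338.0, 238.0])
(325, 241) (0.014, [0.604, 0.0], [343.0, 269.0]) (0.095, [0.588, 0.001], [337.0, 241.0])
(322, 251.5) (0.014, [0.577, 0.008], [332.0, 267.0]) (0.095, [0.564, 0.008], [327.0, 240.0])
(331, 277) (0.014, [0.514, -0.015], [307.0, 273.0]) (0.095, [0.505, -0.013], [303.0, 245.0])
[([335, 260, 12, 11, 83], [341.0, 265.0]), ([330, 264, 3, 5, 11], [331.0, 265.0]), ([307, 267, 4, 6, 20], [308.0, 270.0]), ([363, 268, 4, 5, 14], [365.0, 270.0])]
########.++++++++++++++               ######.                    
#######+.++++++++++.+++               .                          
+.++.+.++++++++++++++++                                          
+++++++++++++++++++++++.                                         
+++++++++++++++.++++++++                                         
+...++++++++++++++++++++               .....   .+                
+....+++.....     .                                              
+......           
[... 1691 characters left out ...]
      
###########       ++++++++                                       
###########       +++++++                                        
###########       ##++++                                         
###########       +....                                          
###########                                                      
###########                                                      
###########+                                                     
####################                                             
###################                                              
##################                                               
#################    ............
```

```bash
python3 -m creep '0 6 -2 0;0 6 -2 0;0 6 -2 0;0 6 0 0;0 6 0 0' | egrep 'pos|gap'; python3 -m creep '-2 6 0 0;-2 6 0 0;-2 6 0 0;-2 6 0 0;-2 6 0 0' | egrep 'pos|gap';python3 -m creep '-2 2 -2 0;0 0 0 0;0 0 0 0;0 0 0 0;0 0 0 0' | egrep 'pos|gap'; python3 - <<'E'
from h import *
w=snap('wrist','w27'); t=snap('top','t27')
for yf in (-.14,0,.14):
  for xf in(-.09,0,.08):
    P=F+xf*.866*xr+yf*yr; print(yf,xf,proj(w,[*P,.058+xf*.5]).round())
art(w,(0,0,640,480),8,12)
art(t,(415,215,545,345),3,4)
E
```

```text
tool_pos: [0.577, -0.014, 0.3155]
finger_gap: 0.825
tool_pos: [0.6571, 0.2881, 0.3152]
finger_gap: 0.818
tool_pos: [0.6764, 0.3043, 0.3349]
finger_gap: 0.818
-0.14 -0.09 [232.  17.]
-0.14 0 [227.  78.]
-0.14 0.08 [222. 138.]
0 -0.09 [345.  17.]
0 0 [347.  78.]
0 0.08 [349. 138.]
0.14 -0.09 [457.  17.]
0.14 0 [466.  78.]
0.14 0.08 [475. 138.]
##+.              +   .#########################################################
...........+####  +     ####+++++++###############+######++#####################
 .................+    +#####.++++++###+#######+##.#############################
 .+###...      ...+    +#####.++++++.##+.######+##.#############################
.........#... ++##+    +####+........###..++++.+##.+++#++#######################
.......    .......+    #####.........###+++++++++##+++++########################
.......+###++.....+    #####......+++###++++++++######++++++####################
.... .    ........+    ######+.+..++++###++#+++.################################
+####............ +    ######...+.++++###++++++.################################
....    ....#+###++    ####
[... 3268 characters left out ...]
  .+   +++++++++#########
######.     ++++++++ .+   +++++++++#########
######.     +++++++  .+   .++++++++#########
#######     +++++++  .+   .++++++++#########
#######     +++++++. .+    ++++++++#########
#######     ++++++++ .+    ++++++++#########
#######     ++++++++ .+    +++++++++########
#######     +++++++  .+    ++++++++.########
#######     #+++++++ .+    ++++++++ ########
#######.    #+++++++ .+    ++++++++ ########
########    +.....   ..    ++++++++ ########
########                       .....++######
########               .+++++###############
############################################
############################################
############################################
```

```bash
python3 - <<'E'
from h import *
w=load('w27'); im=w['image'].astype(int)
g=im.mean(2); print(g[40,220:480:5].astype(int).tolist()); print(g[100,220:480:5].astype(int).tolist())
xr3=np.array([.866*xr[0],.866*xr[1],.5]); yr3=np.array([*yr,0]); zr3=np.cross(xr3,yr3); O=np.array([*F,.058])
def onface(d,u,v,h):
    c,r=ray(d,u,v); k=((O+h*zr3-c)@zr3)/(r@zr3); p=c+k*r-O; return p@xr3,p@yr3
t=load('t27')
for nm,d in(('w',w),('t',t)):
  sat=cv2.cvtColor(d['image'],cv2.COLOR_RGB2HSV)
  for xf,yf in[(-.05,.095),(-.05,0),(-.05,-.095),(.035,.06),(.035,-.06)]:
    P=O+xf*xr3+yf*yr3+.028*zr3; u,v=proj(d,P).round().astype(int); u0,v0=proj(d,P+.042*yr3-.02*zr3).round().astype(int)
    print(nm,xf,yf,(u,v),d['image'][v,u],(u0,v0),d['image'][v0,u0] if v0>=0 else '')
E
```

```text
[180, 138, 117, 117, 120, 148, 149, 149, 147, 149, 150, 150, 154, 90, 94, 191, 194, 175, 186, 166, 101, 117, 213, 211, 211, 209, 212, 210, 211, 194, 105, 160, 175, 188, 190, 174, 101, 117, 168, 231, 230, 230, 230, 230, 230, 231, 233, 173, 190, 182, 186, 237]
[221, 181, 115, 119, 117, 124, 117, 119, 119, 121, 153, 151, 150, 150, 149, 151, 150, 249, 229, 230, 102, 174, 168, 174, 164, 164, 165, 169, 170, 163, 172, 81, 82, 211, 212, 211, 211, 229, 230, 231, 230, 231, 231, 233, 188, 192, 188, 184, 183, 187, 190, 180]
w -0.05 0.095 (np.int64(431), np.int64(24)) [234 233 223] (np.int64(461), np.int64(38)) [189 185 185]
w -0.05 0 (np.int64(348), np.int64(24)) [220 215 200] (np.int64(381), np.int64(38)) [170 164 162]
w -0.05 -0.095 (np.int64(264), np.int64(24)) [157 153 142] (np.int64(302), np.int64(38)) [199 192 192]
w 0.035 0.06 (np.int64(406), np.int64(87)) [235 234 223] (np.int64(439), np.int64(99)) [193 188 186]
w 0.035 -0.06 (np.int64(293), np.int64(87)) [157 152 141] (np.int64(332), np.int64(99)) [175 170 169]
t -0.05 0.095 (np.int64(147), np.int64(293)) [172 170 157] (np.int64(132), np.int64(290)) [18 33 34]
t -0.05 0 (np.int64(187), np.int64(291)) [158 153 142] (np.int64(171), np.int64(288)) [122 116 116]
t -0.05 -0.095 (np.int64(227), np.int64(288)) [107 101  95] (np.int64(211), np.int64(286)) [135 133 133]
t 0.035 0.06 (np.int64(155), np.int64(258)) [172 169 156] (np.int64(140), np.int64(256)) [172 169 157]
t 0.035 -0.06 (np.int64(207), np.int64(256)) [106 103  97] (np.int64(191), np.int64(253)) [122 119 118]
```

```bash
python3 - <<'E'
from h import *
xr3=np.array([.866*xr[0],.866*xr[1],.5]); yr3=np.array([*yr,0]); zr3=np.cross(xr3,yr3); O=np.array([*F,.058])
def onface(d,u,v,h):
    c,r=ray(d,u,v); k=((O+h*zr3-c)@zr3)/(r@zr3); p=c+k*r-O; return p@xr3*1000,p@yr3*1000
w=load('w27'); b=cv2.GaussianBlur(w['image'],(5,5),1).astype(int)
m=((b[:,:,0]-b[:,:,2]>9)&(b.mean(2)>135)).astype(np.uint8)*255; m[160:]=0; m[:,:215]=0; m[:,480:]=0
m=cv2.morphologyEx(m,cv2.MORPH_OPEN,np.ones((5,5)))
cs,_=cv2.findContours(m,cv2.RETR_EXTERNAL,cv2.CHAIN_APPROX_NONE)
for c in cs:
    if cv2.contourArea(c)<400: continue
    q=np.array([onface(w,u,v,.028) for u,v in c[:,0]],np.float32)
    tr=(c[:,0,1]>1); e=cv2.fitEllipse(q[tr]); print('area',cv2.contourArea(c),'face mm centre',np.round(e[0],1),'axes',np.round(e[1],1),'ang',round(e[2]))
E
```

```text
area 925.5 face mm centre [111.8 -62.6] axes [17.8 92.5] ang 1
area 2624.5 face mm centre [40.5 61.9] axes [62.6 73.9] ang 96
area 2335.5 face mm centre [ 33.1 -58.8] axes [63.  63.8] ang 70
area 2405.5 face mm centre [-39.7  91.9] axes [61.6 84.4] ang 79
area 2007.5 face mm centre [-48.7  -2.3] axes [64.2 64.8] ang 66
area 2581.5 face mm centre [ -49.7 -107.3] axes [65.4 88. ] ang 173
```

```bash
python3 - <<'E'
from h import *
xr3=np.array([.866*xr[0],.866*xr[1],.5]); yr3=np.array([*yr,0]); zr3=np.cross(xr3,yr3); O=np.array([*F,.058])
def onface(d,u,v,h):
    c,r=ray(d,u,v); k=((O+h*zr3-c)@zr3)/(r@zr3); p=c+k*r-O; return p@xr3*1000,p@yr3*1000
w=load('w27'); g=w['image'].mean(2)
for lo,hi,roi in((222,236,(355,2,480,150)),(140,158,(225,2,300,62))):
    m=((g>lo)&(g<hi)).astype(np.uint8)*255; k=np.zeros_like(m); x0,y0,x1,y1=roi; k[y0:y1,x0:x1]=m[y0:y1,x0:x1]
    k=cv2.morphologyEx(k,cv2.MORPH_OPEN,np.ones((5,5)))
    for c in cv2.findContours(k,0,1)[0]:
        if cv2.contourArea(c)<500: continue
        q=np.array([onface(w,u,v,.028) for u,v in c[:,0]],np.float32); e=cv2.fitEllipse(q[c[:,0,1]>3]); print(cv2.contourArea(c),np.round(e[0],1),np.round(e[1],1),round(e[2]))
for y in (5,12,20,28,36,44): print(y,g[y,220:310:3].astype(int).tolist())
E
```

```text
1448.5 [35.5 70.1] [41.8 64. ] 99
1769.5 [-49.7  93.3] [60.2 61.3] 148
1608.0 [ -48.4 -100.1] [54.3 62.2] 109
5 [185, 183, 188, 191, 185, 184, 183, 188, 186, 188, 180, 142, 145, 148, 150, 148, 148, 148, 133, 234, 236, 235, 236, 235, 237, 236, 237, 236, 236, 234]
12 [191, 181, 157, 156, 157, 157, 156, 145, 149, 148, 149, 148, 149, 146, 148, 149, 149, 148, 150, 144, 230, 229, 229, 235, 237, 236, 236, 236, 232, 208]
20 [183, 188, 115, 110, 108, 120, 150, 148, 148, 149, 149, 149, 150, 148, 149, 149, 150, 148, 150, 152, 247, 229, 229, 233, 147, 142, 144, 146, 145, 144]
28 [185, 180, 137, 125, 114, 151, 150, 148, 147, 150, 149, 148, 149, 149, 149, 148, 149, 150, 150, 149, 149, 245, 228, 238, 183, 187, 185, 188, 177, 183]
36 [181, 183, 118, 121, 116, 106, 155, 150, 151, 148, 149, 149, 150, 149, 148, 148, 148, 150, 150, 150, 149, 148, 179, 100, 88, 181, 186, 197, 188, 189]
44 [183, 184, 117, 117, 116, 121, 87, 100, 100, 139, 154, 148, 150, 149, 150, 148, 149, 153, 145, 108, 99, 95, 92, 101, 93, 191, 182, 184, 191, 183]
```

```bash
python3 - <<'E'
from h import *
t=snap('top','t28'); g=t['image'].mean(2).astype(int)
for v in(255,275,295): print(v,g[v,425:530].tolist())
E
```

```text
255 [178, 178, 179, 188, 155, 76, 9, 20, 33, 23, 29, 22, 22, 25, 25, 22, 25, 27, 25, 28, 32, 30, 32, 16, 85, 160, 161, 159, 161, 157, 159, 155, 156, 152, 153, 157, 150, 154, 159, 155, 158, 160, 156, 126, 127, 126, 52, 57, 60, 58, 69, 93, 88, 85, 101, 158, 73, 0, 0, 4, 25, 41, 34, 30, 30, 29, 15, 80, 140, 156, 145, 147, 146, 149, 149, 152, 150, 149, 150, 146, 144, 145, 146, 148, 144, 147, 147, 145, 148, 150, 145, 140, 170, 180, 179, 178, 176, 176, 175, 177, 176, 177, 179, 178, 175]
275 [175, 180, 179, 178, 181, 181, 197, 104, 3, 26, 29, 25, 26, 29, 24, 27, 29, 22, 20, 28, 28, 35, 27, 23, 93, 167, 163, 162, 165, 163, 156, 160, 155, 158, 160, 161, 153, 157, 157, 160, 166, 165, 158, 131, 132, 132, 137, 52, 63, 64, 62, 66, 93, 88, 83, 92, 113, 0, 0, 2, 20, 39, 37, 33, 28, 30, 22, 26, 123, 162, 154, 151, 150, 151, 153, 153, 155, 154, 155, 151, 151, 150, 151, 150, 151, 154, 153, 149, 151, 155, 147, 146, 139, 181, 177, 176, 174, 174, 178, 178, 176, 174, 178, 176, 178]
295 [182, 178, 178, 182, 180, 180, 176, 183, 196, 89, 7, 22, 34, 27, 22, 24, 30, 21, 19, 14, 27, 26, 30, 25, 50, 177, 164, 162, 171, 160, 163, 158, 158, 157, 163, 160, 158, 160, 158, 158, 166, 168, 157, 131, 135, 136, 135, 56, 62, 65, 62, 70, 94, 82, 114, 173, 146, 16, 0, 0, 4, 36, 42, 39, 28, 29, 29, 14, 94, 149, 157, 152, 152, 148, 152, 159, 153, 154, 153, 151, 154, 154, 152, 153, 151, 152, 151, 149, 144, 152, 152, 150, 147, 159, 179, 177, 178, 177, 179, 175, 178, 175, 176, 180, 176]
```

```bash
python3 - <<'E'
from h import *
t=load('t28')
for v,hr,mo in((255,492,516.3),(275,492.6,517.3),(295,493,518)):
  print('handle right z.095',onz(t,hr,v,.095)[:2],'mouth',onz(t,mo,v,.0055)[:2],'back',onz(t,449,v,.0065)[:2])
st()
E
```

```text
handle right z.095 [ 0.55760893 -0.38470263] mouth [ 0.57192686 -0.4816766 ] back [ 0.57098023 -0.31045192]
handle right z.095 [ 0.51124979 -0.38304572] mouth [ 0.52139013 -0.48037437] back [ 0.5207091  -0.30805006]
handle right z.095 [ 0.46563168 -0.38101772] mouth [ 0.47165858 -0.47841631] back [ 0.47124479 -0.30573688]
70.22 [0.6766 0.3049 0.3349] [-3.050e-02  9.995e-01  1.000e-04  0.000e+00] [0.2 0.2 0.4] 0.821 0.0
```

```bash
python3 -c "
from workcell import manip
print(manip.hand_in())"
```

```text
the job is handed in; nothing more can be done
None
```

I handed the job in at about 70 s; the call returned no verdict. By my last camera checks, all five pucks lie on the rack face, all five chips are in the drawer, and the empty pan stands on its mat.

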